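# Finish laying a meal tray

### The arm

A 6-joint arm with a two-finger parallel gripper is mounted at the origin on the work surface. World frame = base frame: x ahead of the robot, y to its left, z up, the work surface at z = 0. Lengths are in m, angles in rad, forces in N, time in s.
With the tool pointing down it reaches from about 0.25 to 0.775 m from the base axis. Payload 4 kg.
Tool frame: the origin (TCP) lies on the centre line of the jaws, within the pads' length; the fingertips stand 19 mm ahead of it and the grasp point (between the pads) is the TCP; x points along the fingers, z is the direction in which the jaws open and shut, and the axes are right-handed (so a half turn about x gives the same grasp; the last joint's range is limited). The gripper opens to 94 mm and grips with 3 to 60 N. Pads are 16 mm wide; open, the fingers measure 119 mm over their backs; the gripper's body (75 mm by 177 mm) begins 78 mm behind the grasp point.
Start: joints at [1.034, 0.087, 1.371, -0, 1.684, -0.103], TCP at [0.231, 0.499, 0.225] pointing down, gripper open.
Joint ranges: [-3.1, 3.1], [-0.76, 2.03], [0.27, 2.55], [-1.08, 4.22], [0.17, 2.65], [-2.57, 2.57]. Speed limits (rad/s): [2.79, 2.79, 3.14, 3.14, 3.14, 3.14].

### API

Orientations are given as [roll, pitch, yaw] about the fixed x, y, z axes, in that order (R = Rz(yaw) Ry(pitch) Rx(roll)).
In Python, from bench import robot, snapshot, camera_params gives the robot as it stands.
- The arm moves only by the tool step_arm, never from a script. Its argument "motion" is text: rows parted by semicolons, each of 7 numbers parted by spaces: the opening in per cent of the stroke, from 0 (shut) to 100 (fully open), then the shift along the tool's x, y, z in cm, then the turn, a rotation vector about the tool's x, y, z in rad. A call has 1 to 20 rows; each row shifts and turns the commanded pose from where the row before left it, along the tool's axes as they then stand; what a row does not reach is not made up. A row lasts 1/12 s, in which the tool goes at most 41.7 mm and 7.16 degrees, less where a joint would pass 70% of its speed; a pose out of reach is approached as far as the arm can. A call with a gripper value outside its range is refused whole. The fingers move at their own pace and stop on an object; the grip force is fixed at half the most. Time passes only in rows, so rows that do not move let the fingers close. It gives the time, the measured TCP pose, the force and the opening at its end, in the units of the state.
- robot.get_obs(): the state, without advancing time (a new reading comes with each control period).
- snapshot(name): name is "side" or "top" or "wrist"; returns the picture (384x512x3 uint8, red, green, blue); there is no depth.
- camera_params(name): a dict with "fx", "fy", "cx", "cy" (pixels), "D" ([k1, k2, p1, p2, k3] as OpenCV has them; the pictures are not rectified), "R" (3x3) and "t" (3): a world point X has camera coordinates R X + t. Camera axes: x right, y down, z forward; pixel columns grow to the right and rows downward; lengths in m; the calibration is good to about 2 mm. A picture is of the moment at which its call begins: read the wrist's pose just before it. camera_params takes no time and is no camera call; for the wrist camera it gives the pose at the moment of the call.
- robot.close_job(): hands the job in, once; it reports no verdict.
The state is a dict: "time": time; "joint_positions": joint angles; "qvel": joint speeds; "joint_torque": joint torques, N m; "tool_pos": TCP position; "ee_rot": TCP orientation; "wrist_force": force on the tool from outside, world axes, zero at the start; "wrist_torque": the same for the moment, N m; "width": finger opening in m.
Only numpy, scipy, OpenCV 4.12 (cv2) and the standard library are available. Lean on these libraries where they do the work, as an engineer would, in place of code of your own. Each camera call takes 0.05 s, during which the arm holds its last target.

### The job

Finish the patient's meal tray, seen as the diner will sit, with the long edge nearest the robot as the tray's front: put the large lid on the large bowl and the small lid on the small bowl, both seated level, and stand the empty cup on the tray straight behind the small bowl. Lay the spoon flat on the tray in front of the two bowls, parallel to the front edge and centred on the tray's width, with its handle to the right. Set everything down gently, leave the bowls where they stand and do not disturb the shaker, the spray bottle or the timer.

Things in the scene. Friction and masses are not known exactly. Their poses are not given: they have to be found in the camera images.
- tray: Dark brown meal tray, fixed, 315 mm front to back (x) by 390 mm wide (y), rim 17 mm high. Floor 5 mm thick, flat to 152 mm front and back and 190 mm each side of the centre. Origin: centre of the underside, on the bench. +x points to its back (away from the robot), +y to its left seen from the robot, z up; turned under 7 degrees. Two bowls stand on it side by side.
- large_bowl: Large white round bowl of potatoes, loose on the tray, 130 mm across the rim, 55 mm high, wall 4 mm; 20 mm in front of the tray's middle and 85 mm to its left or right (small bowl on the other side). Origin: centre of its underside; z up; x and y start parallel to the tray's.
- small_bowl: Small white round bowl with meatballs and greens in it, loose, 100 mm across the rim, 45 mm high, wall 4 mm; stands on the tray beside the large bowl. Origin: centre of its underside; z up; x and y start parallel to the tray's.
- large_lid: Large cream round lid, 134 mm across, knob up on the bench beside the tray, 130 g. Origin: centre of its underside; z up. From there up: tapered plug 6 mm deep (2.5 mm play in the bowl), flange that lands on the bowl's rim (z 6-10 mm), shallow dome to z 20, round knob 32 mm in diameter from z 20 to 44 mm. Seated, its origin is 49 mm above the large bowl's.
- small_lid: Small cream round lid, 104 mm across, knob up on the bench beside the tray, 90 g. Same profile as the large lid: plug 6 mm deep, flange z 6-10 mm, dome to z 20, round knob 32 mm in diameter from z 20 to 44 mm. Origin: centre of its underside; z up. Seated, its origin is 39 mm above the small bowl's.
- cup: Straight white tea cup without handle, empty, 62 mm in diameter, 76 mm high, open side up, standing on the bench beside the tray. Origin: centre of its underside; z up. About 190 g.
- spoon: Spoon 145 mm long, flat on the bench beside the tray, 45 g: flat cream handle 16 mm wide, 12 mm thick, from x -72.5 to +15.5 mm; thin steel neck; round steel head 35 mm wide, 9 mm high, centred at x +55 mm. Origin: under the middle of its length; +x from handle to head, z up. Grip the handle at x -5 mm, across its width.
- shaker: Bystander: steel seasoning shaker with a perforated top, 52 mm in diameter, 89 mm high, on the bench beyond the tray. Origin: centre of its underside.
- spray_bottle: Bystander: white spray bottle with a red trigger head, 72 mm in diameter, 200 mm high, beyond the tray. Origin: centre of its underside.
- timer: Bystander: flat white kitchen timer, 70 x 85 mm, 22 mm high, on the bench to the right of the laid-out things. Origin: centre of its underside.

How it is judged:
By the outcome, as a careful person would: the job done as asked, in the order asked, and still so for the second after the job is handed in, with the robot touching nothing.
It also fails if it takes over 120 s, if anything falls off the work surface, if the arm or the gripper's body presses on something with over 40 N, if the wrist force passes 120 N, or if a joint passes its speed limit or range.

## Working session

There is one attempt and no reset: what is moved stays moved. The work goes in short steps, Python scripts to look and compute and a tool call to move; the robot and the scene stay as the last step left them, time stands still between calls to the robot, and variables do not carry over. Pictures are saved under pics/ and viewed, and the job is handed in when it is done.

Besides the shell and the picture viewer there is one more tool, called after "Request:" as name(argument=value, ...), one argument or row to a line, values as JSON. step_arm: Moves the arm, as the interface text tells. Its arguments: {"type":"object","properties":{"motion":{"type":"string"}},"required":["motion"]}

```bash
ls; mkdir -p pics; python3 - <<'E'
from bench import robot, snapshot, camera_params
import cv2
print(robot.get_obs())
for n in ["side","top","wrist"]:
    p=camera_params(n); print(n,p)
    im=snapshot(n); cv2.imwrite(f"pics/{n}0.png",im[:,:,::-1])
E
```

```text
pics
{'time': 0.0, 'joint_positions': array([ 1.03387090e+00,  8.79420549e-02,  1.37221627e+00, -1.68168064e-05,
        1.68356997e+00, -1.03113944e-01]), 'qvel': array([-6.83058745e-04,  6.43652219e-04, -1.01244334e-03,  1.88257644e-03,
        5.07085574e-05, -3.44842990e-04]), 'joint_torque': array([ 3.02710714e-04, -3.40178847e+01, -3.02430832e+01,  7.18663190e-02,
        3.29462020e-02, -1.37553716e-04]), 'tool_pos': array([0.23094783, 0.49862426, 0.22333046]), 'ee_rot': array([ 3.04630478,  1.56866062, -2.09989757]), 'wrist_force': array([0.55483663, 0.30812146, 0.65036613]), 'wrist_torque': array([-0.0350705 , -0.02414649, -0.00346291]), 'width': 0.09400974941034716}
side {'fx': 388.5956546368338, 'fy': 388.5956546368338, 'cx': 260.1680709133704, 'cy': 190.37433241055132, 'D': array([-0.05485307,  0.        ,  0.        ,  0.        ,  0.        ]), 'R': array([[-0.99837342, -0.05399251,  0.01831208],
       [-0.04400837,  0.52561215, -0.84958527],
       [ 0.0362462 , -0.84900923, -0.52713332]]), 't': array([0.5854994 , 0.08919278, 1.1515681 ])}
top {'fx': 385.317370980896, 'fy': 385.317370980896, 'cx': 264.64152390678083, 'cy': 192.57482399917117, 'D': array([-0.06410475,  0.        ,  0.        ,  0.        ,  0.        ]), 'R': array([[-0.02991681, -0.99943791,  0.01512806],
       [-0.98982978,  0.02751659, -0.13957022],
       [ 0.13907549, -0.0191497 , -0.99009661]]), 't': array([-0.05634534,  0.60342006,  1.19965947])}
wrist {'fx': 327.1821951202942, 'fy': 327.1821951202942, 'cx': 257.3924183217817, 'cy': 191.89282632483363, 'D': array([-0.09661953,  0.        ,  0.        ,  0.        ,  0.        ]), 'R': array([[ 0.41963362,  0.90769109, -0.00212514],
       [ 0.88262622, -0.40749725,  0.23434366],
       [ 0.21184566, -0.10021419, -0.9721515 ]]), 't': array([-0.55070376, -0.02457807,  0.38929137])}
```

View pics/top0.png

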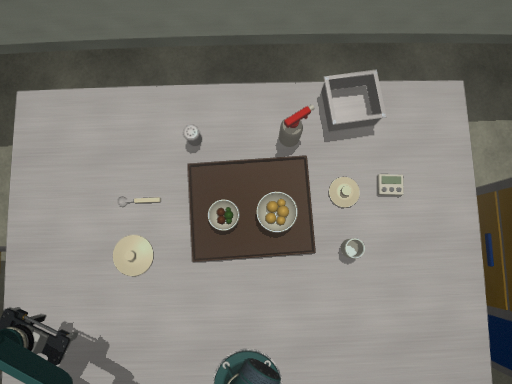

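View pics/side0.png

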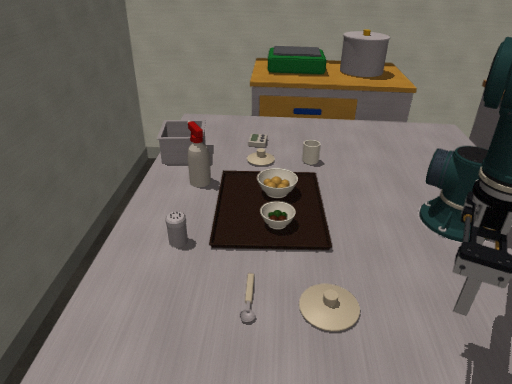

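View pics/wrist0.png

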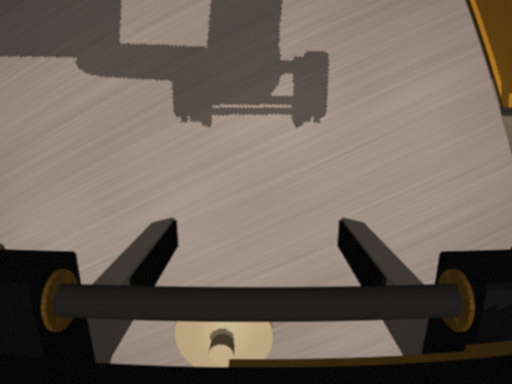

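The top view shows the tray centred near (251,208), with the small bowl at left (223,215) and the large bowl at right (277,212). The large lid is at (132,256), the spoon at about (140,201) with its head to the left, the small lid at (344,192) and the cup at (355,250). Next I'll measure these.

```bash
cat > h.py <<'E'
import numpy as np, cv2
from scipy.spatial.transform import Rotation as Ro
from bench import robot, snapshot, camera_params
def rays(p,px):
    K=np.array([[p['fx'],0,p['cx']],[0,p['fy'],p['cy']],[0,0,1]])
    u=cv2.undistortPoints(np.array(px,float).reshape(-1,1,2),K,np.array(p['D'])).reshape(-1,2)
    d=np.c_[u,np.ones(len(u))]@p['R']
    return -p['R'].T@p['t'],d
def onz(p,px,z):
    c,d=rays(p,px); s=(z-c[2])/d[:,2]; return c+d*s[:,None]
def proj(p,X):
    K=np.array([[p['fx'],0,p['cx']],[0,p['fy'],p['cy']],[0,0,1]])
    return cv2.projectPoints(np.array(X,float).reshape(-1,3),cv2.Rodrigues(p['R'])[0],p['t'],K,np.array(p['D']))[0].reshape(-1,2)
def blobs(m,amin=30):
    m=cv2.morphologyEx(m.astype(np.uint8),cv2.MORPH_CLOSE,np.ones((3,3)))
    cs,_=cv2.findContours(m,cv2.RETR_EXTERNAL,cv2.CHAIN_APPROX_NONE)
    return sorted([c for c in cs if cv2.contourArea(c)>amin],key=cv2.contourArea,reverse=True)
def circ(P):
    P=np.asarray(P)[:,:2]; A=np.c_[2*P,np.ones(len(P))]
    s=np.linalg.lstsq(A,(P**2).sum(1),rcond=None)[0]
    return s[:2],np.sqrt(s[2]+s[0]**2+s[1]**2)
def rot(): return Ro.from_euler('xyz',robot.get_obs()['ee_rot'])
def go(target,jaw):  # jaw: angle of the jaw line in the world, rad; tool down
    o=robot.get_obs(); R=rot().as_matrix(); p=o['tool_pos']
    best=None
    for s in (0,np.pi):
        z=np.array([np.cos(jaw+s),np.sin(jaw+s),0]); x=np.array([0,0,-1.]); T=np.c_[x,np.cross(z,x),z]
        rv=Ro.from_matrix(R.T@T).as_rotvec()
        if best is None or np.linalg.norm(rv)<np.linalg.norm(best): best=rv
    print('pos',p.round(4),'tool-axes shift cm',(R.T@(np.array(target)-p)*100).round(2),'rv',best.round(4),'other turn about x',(best[0]-np.sign(best[0])*np.pi).round(3),'j6',o['joint_positions'][5].round(2))
    print(R.round(3).tolist())
E
python3 - <<'E'
from h import *
im=cv2.imread('pics/top0.png'); hsv=cv2.cvtColor(im,cv2.COLOR_BGR2HSV)
for q in [(132,256),(150,200),(223,203),(265,212),(344,183),(355,258),(220,180),(60,150),(122,202)]: print(q,hsv[q[1],q[0]],im[q[1],q[0]])
big=cv2.resize(im[150:280,100:410],None,fx=2.5,fy=2.5,interpolation=cv2.INTER_CUBIC); cv2.imwrite('pics/topz.png',big)
c=camera_params('wrist'); print(rot().as_matrix().round(3)); print(-c['R'].T@c['t'], robot.get_obs()['tool_pos'])
E
```

```text
(132, 256) [ 24  50 197] [158 189 197]
(150, 200) [ 24  48 196] [159 188 196]
(223, 203) [ 26  31 131] [115 129 131]
(265, 212) [ 26  33 170] [148 167 170]
(344, 183) [ 24  49 196] [158 188 196]
(355, 258) [ 30  18 143] [133 143 143]
(220, 180) [13 84 76] [51 62 76]
(60, 150) [ 11  13 157] [149 152 157]
(122, 202) [ 17  14 164] [155 160 164]
[[-0.001 -0.907  0.42 ]
 [-0.001  0.42   0.907]
 [-1.     0.    -0.002]]
[0.17032925 0.52888627 0.38318687] [0.23100485 0.4987191  0.22360626]
```

View pics/topz.png

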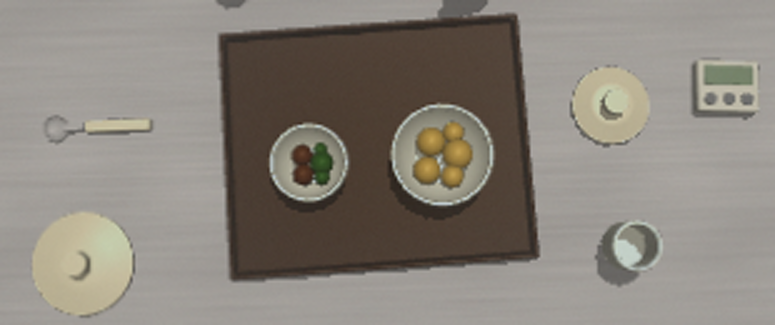

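```bash
python3 - <<'E'
from h import *
p=camera_params('top')
im=cv2.imread('pics/top0.png'); hsv=cv2.cvtColor(im,cv2.COLOR_BGR2HSV).astype(int); H,S,V=hsv.transpose(2,0,1)
roi=np.zeros(S.shape,bool); roi[150:285,100:410]=1
cream=roi&(S>33)&(H>18)&(H<34)&(V>130)
for c in blobs(cream,60):
    q=c[:,0,:]; X=onz(p,q,.008); cc,r=circ(X); print('cream',cv2.contourArea(c),q.mean(0).round(1),cc.round(4),r.round(4), X[:,:2].mean(0).round(4))
    if q[:,0].mean()<180 and q[:,1].mean()<220:
        Xh=onz(p,q,.012); print(cv2.minAreaRect((Xh[:,:2]*1000).astype(np.float32)))
# tray
tray=roi&(S>60)&(V<115)
c=blobs(tray,500)[0]; 
hull=cv2.convexHull(c); mm=np.zeros(S.shape,np.uint8); cv2.drawContours(mm,[hull],-1,1,-1)
X=onz(p,hull[:,0],.017)[:,:2]*1000; print('tray',cv2.minAreaRect(X.astype(np.float32)))
# bowls: light low saturation inside tray, incl content
er=cv2.erode(mm,np.ones((9,9)))>0
b=er&~((S>60)&(V<115))
for c in blobs(b,100):
    q=c[:,0]
    for z in(.05,.06):
        cc,r=circ(onz(p,q,z)); print('bowl',z,cc.round(4),r.round(4))
for name,(x0,x1,y0,y1),z in [('cup',(335,370,235,265),.076)]:
    g=cv2.cvtColor(im,cv2.COLOR_BGR2GRAY)[y0:y1,x0:x1]; print(cv2.resize(g,None,fx=1,fy=1).tolist()) if 0 else None
cv2.imwrite('pics/cup0.png',cv2.resize(im[225:275,325:385],None,fx=10,fy=10,interpolation=cv2.INTER_NEAREST))
cv2.imwrite('pics/spoon0.png',cv2.resize(im[185:215,105:170],None,fx=10,fy=10,interpolation=cv2.INTER_NEAREST))
E
```

```text
cream 1149.0 [134.2 254.1] [0.4111 0.3645] 0.0621 [0.4163 0.3562]
cream 684.5 [343.6 191.7] [ 0.6027 -0.3387] 0.0497 [ 0.6023 -0.3377]
cream 409.0 [276.9 212. ] [ 0.5441 -0.1141] 0.0402 [ 0.5408 -0.1127]
cream 78.5 [146.7 199.6] [0.5912 0.3169] 0.0275 [0.5936 0.3167]
((593.3983154296875, 316.3030090332031), (13.923135757446289, 83.19403839111328), 1.0339823961257935)
tray ((557.9526977539062, -25.979049682617188), (322.22161865234375, 396.4789123535156), 2.468101978302002)
bowl 0.05 [ 0.5377 -0.1102] 0.0656
bowl 0.06 [ 0.5369 -0.1097] 0.065
bowl 0.05 [0.5315 0.0605] 0.0507
bowl 0.06 [0.5307 0.0596] 0.0503
```

View pics/cup0.png

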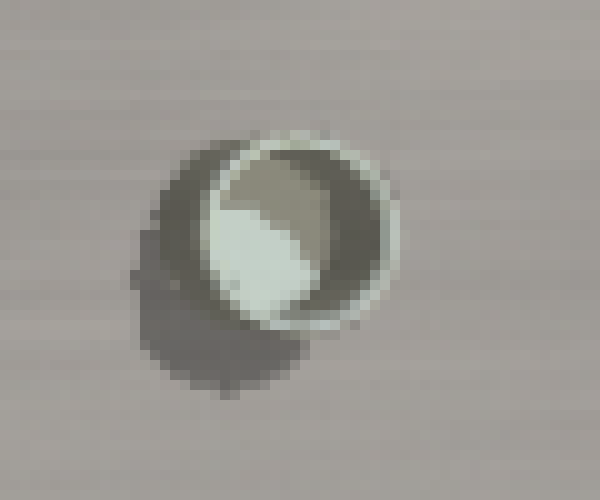

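View pics/spoon0.png

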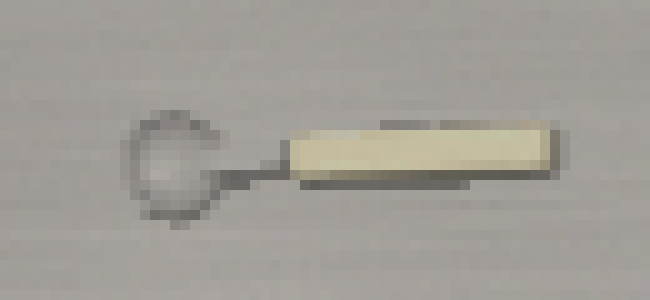

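```bash
python3 - <<'E'
from h import *
p=camera_params('wrist'); o=robot.get_obs(); t=o['tool_pos']; R=rot().as_matrix()
for d in (0,.05,.1,.2): print(d, proj(p,t+R@[d,0,0]))
im=cv2.imread('pics/wrist0.png')
hsv=cv2.cvtColor(im,cv2.COLOR_BGR2HSV).astype(int); H,S,V=hsv.transpose(2,0,1)
c=camera_params('top'); print('cup',onz(c,[(355,248)],.076))
# spoon head/end; lid large full
for a,z in [((122.2,201.2),.009),((159.5,200),.012),((122.2,201.5),.004),((133,255.6),.01),((130,255),.044),((345,192),.044)]: print(a,onz(c,[a],z).round(4))
# circle of lid with local contrast: edges
im=cv2.imread('pics/top0.png'); cv2.imwrite('pics/lid0.png',cv2.resize(im[230:282,105:165],None,fx=10,fy=10,interpolation=cv2.INTER_NEAREST))
go((.411,.364,.2),0)
E
```

```text
0 [[254.28713876 246.16863304]]
0.05 [[254.9849387  216.78718937]]
0.1 [[255.43300619 197.98405492]]
0.2 [[255.97339394 175.37115688]]
cup [[ 0.41561037 -0.34799417  0.076     ]]
(122.2, 201.2) [[0.5906 0.3983 0.009 ]]
(159.5, 200) [[0.5908 0.2731 0.012 ]]
(122.2, 201.5) [[0.5902 0.4001 0.004 ]]
(133, 255.6) [[0.4113 0.3594 0.01  ]]
(130, 255) [[0.4139 0.358  0.044 ]]
(345, 192) [[ 0.596  -0.3342  0.044 ]]
pos [0.231  0.4987 0.2236] tool-axes shift cm [  2.36 -22.    -4.65] rv [ 1.137e+00 -1.500e-03  8.000e-04] other turn about x -2.005 j6 -0.1
[[-0.001, -0.907, 0.42], [-0.001, 0.42, 0.907], [-1.0, 0.0, -0.002]]
```

View pics/lid0.png

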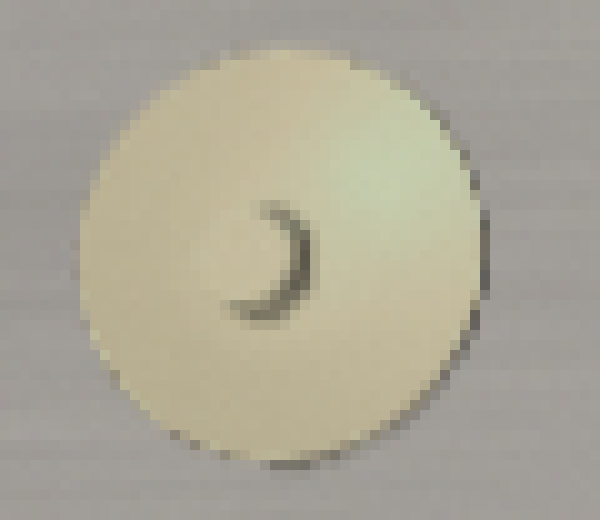

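Request:
step_arm(
  motion="100 0.4 -3.7 -0.85 0 0 0;100 0.4 -3.7 -0.85 0 0 0;100 0.4 -3.7 -0.85 0 0 0;100 0.4 -3.7 -0.85 0 0 0;100 0.4 -3.7 -0.85 0 0 0;100 0.4 -3.7 -0.85 0 0 0;100 0 0 0 0 0 0;100 0 0 0 0 0 0;100 0 0 0 0 0 0;100 0 0 0 0 0 0",
)

```text
time: 0.98
tool_pos: [0.4103, 0.3604, 0.2006]
ee_rot: [0.924, 1.57, 2.063]
wrist_force: [0.0, 0.7, -0.4]
width: 0.0938
```

```bash
cat > look.py <<'E'
from h import *
import sys,pickle
n=sys.argv[1]; p=camera_params('wrist'); im=snapshot('wrist'); cv2.imwrite(f'pics/{n}.png',im[:,:,::-1]); pickle.dump(p,open(f'{n}.p','wb'))
o=robot.get_obs(); print(o['time'],o['tool_pos'].round(4),o['wrist_force'].round(2),o['width'].round(4),o['joint_positions'].round(2))
E
python3 look.py w1
```

```text
Traceback (most recent call last):
  File "look.py", line 4, in <module>
    o=robot.get_obs(); print(o['time'],o['tool_pos'].round(4),o['wrist_force'].round(2),o['width'].round(4),o['joint_positions'].round(2))
                                                                                        ^^^^^^^^^^^^^^^^
AttributeError: 'float' object has no attribute 'round'
```

View pics/w1.png

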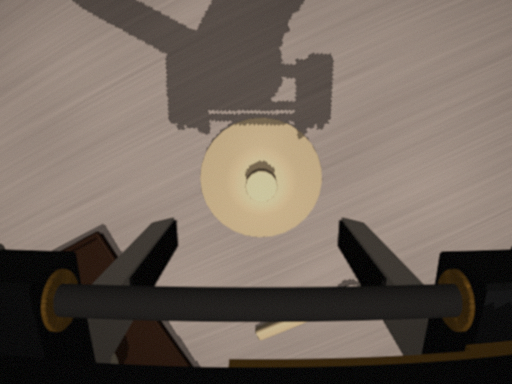

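The wrist view shows the large lid centred near (261,178), with its knob top at about (261,186).

```bash
sed -i "s/o\['width'\].round(4)/round(o['width'],4)/" look.py; python3 - <<'E'
from h import *
import pickle
p=pickle.load(open('w1.p','rb')); im=cv2.imread('pics/w1.png'); hsv=cv2.cvtColor(im,cv2.COLOR_BGR2HSV).astype(int); H,S,V=hsv.transpose(2,0,1)
print(hsv[186,261],hsv[210,261],hsv[173,261],hsv[200,190])
print('knob',onz(p,[(261,186)],.044))
m=(S>60)&(V>100)&(H>15)&(H<35); m[:100]=0;m[250:]=0
q=blobs(m)[0][:,0]; print(cv2.minEnclosingCircle(q),circ(onz(p,q,.009)))
q=q[q[:,1]>150];print(circ(onz(p,q,.009)))
go((.411,.359,.041),0)
E
```

```text
[ 26  55 203] [ 20  73 202] [ 24  60 207] [ 12  42 159]
knob [[0.41469383 0.36406734 0.044     ]]
((260.6159973144531, 176.905517578125), 61.037269592285156) (array([0.41501239, 0.36388358]), np.float64(0.06627562658964872))
(array([0.41500229, 0.36392838]), np.float64(0.06627956767642196))
pos [0.4102 0.3605 0.2007] tool-axes shift cm [15.97 -0.14 -0.11] rv [ 1.1391e+00  3.0000e-04 -5.0000e-04] other turn about x -2.002 j6 -0.52
[[0.0, -0.908, 0.418], [0.001, 0.418, 0.908], [-1.0, 0.0, 0.001]]
```

Request:
step_arm(
  motion="100 3 -0.25 0.4 0 0 0;100 3 0 0 0 0 0;100 3 0 0 0 0 0;100 1 0 0 0 0 0;100 0 0 0 0 0 0;100 0 0 0 0 0 0;100 0 0 0 0 0 0;100 0 0 0 0 0 0",
)

```text
time: 1.7
tool_pos: [0.4163, 0.3632, 0.1032]
ee_rot: [-0.514, 1.566, 0.623]
wrist_force: [0.2, -0.2, 0.1]
width: 0.0942
```

```bash
python3 look.py w2
```

```text
1.75 [0.4162 0.363  0.103 ] [0.61 0.49 1.15] 0.0942 [ 0.61  0.14  1.55  0.    1.44 -0.52]
```

View pics/w2.png

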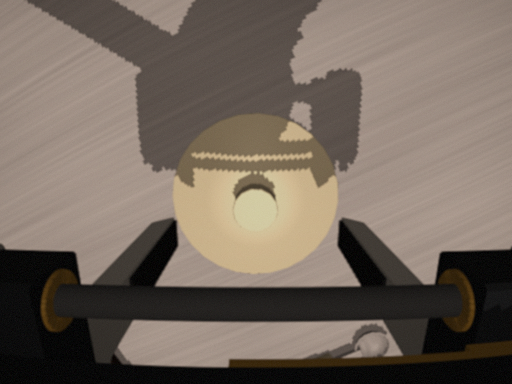

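```bash
python3 - <<'E'
from h import *
import pickle
p=pickle.load(open('w2.p','rb')); t=np.array([.4162,.363,.103]);R=rot().as_matrix()
for y in(-.008,.008):
  for z in (-.047,.047): print(y,z,proj(p,t+R@[.019,y,z]))
print(proj(p,t+R@[.06,0,0]))
print('knob',onz(p,[(255,210)],.044))
im=cv2.imread('pics/w2.png'); cv2.imwrite('pics/w2f.png',cv2.resize(im[190:260,140:380],None,fx=3.3,fy=3.3,interpolation=cv2.INTER_NEAREST))
o=robot.get_obs();print(R.T@(np.array([.4149,.3639,.1])-o['tool_pos']))
E
```

```text
-0.008 -0.047 [[174.64766335 245.47352238]]
-0.008 0.047 [[333.8096148 245.6485409]]
0.008 -0.047 [[172.87605249 219.74004841]]
0.008 0.047 [[335.49747441 219.90011622]]
[[254.70492781 212.2602222 ]]
knob [[0.41472928 0.3641719  0.044     ]]
[0.00298108 0.00156997 0.00020909]
```

View pics/w2f.png

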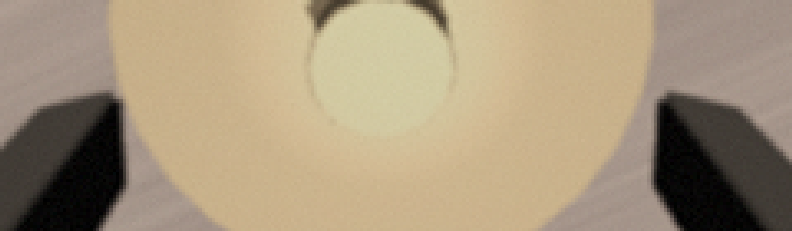

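Request:
step_arm(
  motion="100 1.5 0.09 -0.17 0 0 0;100 2 0 0 0 0 0;100 2 0 0 0 0 0;100 0.6 0 0 0 0 0;100 0 0 0 0 0 0;100 0 0 0 0 0 0;0 0 0 0 0 0 0;0 0 0 0 0 0 0;0 0 0 0 0 0 0;0 0 0 0 0 0 0;0 0 0 0 0 0 0;0 0 0 0 0 0 0;0 0 0 0 0 0 0;0 0 0 0 0 0 0;0 0 0 0 0 0 0;0 0 0 0 0 0 0",
)

```text
time: 3.08
tool_pos: [0.4136, 0.361, 0.0395]
ee_rot: [0.16, 1.571, 1.297]
wrist_force: [0.2, 0.5, 0.2]
width: 0.0311
```

```bash
python3 look.py w3; python3 -c "
from h import *
go((.537,-.11,.25),0)"
```

```text
3.1333 [0.4136 0.361  0.0395] [ 0.73  0.35 -0.74] 0.0312 [ 0.61  0.2   1.63  0.    1.32 -0.52]
pos [0.4136 0.361  0.0395] tool-axes shift cm [-21.06 -30.99 -37.55] rv [ 1.137e+00  2.000e-04 -1.000e-04] other turn about x -2.005 j6 -0.52
[[0.0, -0.907, 0.42], [0.0, 0.42, 0.907], [-1.0, 0.0, 0.0]]
```

View pics/w3.png

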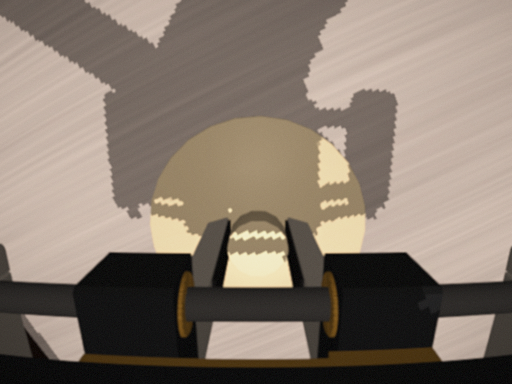

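Request:
step_arm(
  motion="0 -1.5 0 0 0 0 0;0 -3 0 0 0 0 0;0 -4 0 0 0 0 0;0 -4 0 0 0 0 0;0 -4 0 0 0 0 0;0 -3.5 0 0 0 0 0;0 -1 -1 -1.35 0 0 0;0 0 -2.2 -2.95 0 0 0;0 0 -2.2 -2.95 0 0 0;0 0 -2.2 -2.95 0 0 0;0 0 -2.2 -2.95 0 0 0;0 0 -2.2 -2.95 0 0 0;0 0 -2.2 -2.95 0 0 0;0 0 -2.2 -2.95 0 0 0;0 0 -2.2 -2.95 0 0 0;0 0 -2.2 -2.95 0 0 0;0 0 -2.2 -2.95 0 0 0;0 0 -2.2 -2.95 0 0 0;0 0 -2.2 -2.95 0 0 0;0 0 -2.2 -2.95 0 0 0",
)

```text
time: 4.8
tool_pos: [0.5151, -0.1255, 0.2491]
ee_rot: [1.285, 1.57, 2.422]
wrist_force: [1.4, 0.0, -1.2]
width: 0.0312
```

Request:
step_arm(
  motion="0 0 -2.2 -2.95 0 0 0;0 0 -2.2 -2.95 0 0 0;0 0 -1.5 -2 0 0 0;0 0 0 0 0.1137 0 0;0 0 0 0 0.1137 0 0;0 0 0 0 0.1137 0 0;0 0 0 0 0.1137 0 0;0 0 0 0 0.1137 0 0;0 0 0 0 0.1137 0 0;0 0 0 0 0.1137 0 0;0 0 0 0 0.1137 0 0;0 0 0 0 0.1137 0 0;0 0 0 0 0.1137 0 0;0 0 0 0 0 0 0;0 0 0 0 0 0 0;0 0 0 0 0 0 0;0 0 0 0 0 0 0",
)

```text
time: 6.22
tool_pos: [0.5356, -0.2202, 0.2493]
ee_rot: [2.418, 1.57, 2.419]
wrist_force: [0.9, -0.1, -0.2]
width: 0.0309
```

```bash
python3 look.py w4;  python3 -c "
from h import *
go((.537,-.11,.15),0)"
```

```text
6.2667 [ 0.5356 -0.2202  0.2494] [-0.04 -0.46 -1.54] 0.0309 [-0.49  0.15  1.25  0.    1.74 -0.49]
pos [ 0.5356 -0.2202  0.2494] tool-axes shift cm [ 9.94 11.02  0.15] rv [ 0.0013 -0.0002 -0.0002] other turn about x -3.14 j6 -0.49
[[-0.0, -0.001, 1.0], [0.0, 1.0, 0.001], [-1.0, 0.0, -0.0]]
```

View pics/w4.png

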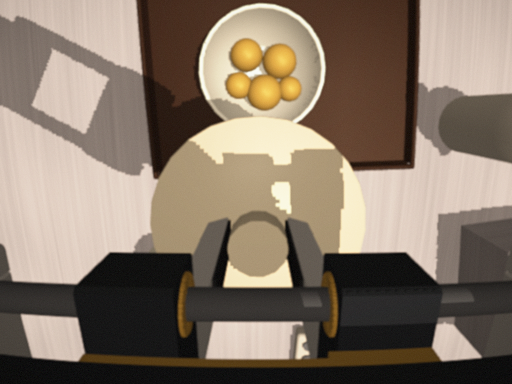

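```bash
python3 - <<'E'
from h import *
import pickle
p=pickle.load(open('w4.p','rb')); im=cv2.imread('pics/w4.png'); hsv=cv2.cvtColor(im,cv2.COLOR_BGR2HSV).astype(int); H,S,V=hsv.transpose(2,0,1)
for q in [(262,10),(205,70),(180,60),(335,60),(155,215),(361,215),(200,150)]: print(q,hsv[q[1],q[0]])
t=robot.get_obs()['tool_pos']
# bowl outer rim: radial scan for tray->bright transitions
def scan(cx,cy,angs,f,r0,r1):
    out=[]
    for a in angs:
        r=np.arange(r1,r0,-.5); xs=cx+r*np.cos(a); ys=cy+r*np.sin(a)
        ok=(xs>=0)&(ys>=0)&(xs<511)&(ys<383); v=np.where(ok,f[ys.clip(0,383).round().astype(int),xs.clip(0,511).round().astype(int)],False)
        i=np.argmax(v)
        if v[i] : out.append((xs[i],ys[i]))
    return np.array(out)
def rfit(q,z):
    X=onz(p,q,z)[:,:2]
    for _ in range(4):
        c,r=circ(X); e=abs(np.hypot(*(X-c).T)-r); X=X[e<max(.0015,2*np.median(e))]
    return c,r,len(X),len(q),e.max()
q=scan(262,67,np.radians(np.arange(-190,10,3)),(V>130)&(S<90),40,75)
print('bowl',rfit(q,.060))
lid=(V>90)&(H>15)&(H<36)&(S>45)
q=scan(258,220,np.radians(np.r_[np.arange(-150,-20,3)]),lid,80,118)
print('lid',rfit(q,t[2]-.0395+.010), t)
E
```

```text
(262, 10) [ 19  59 174]
(205, 70) [ 19  54 218]
(180, 60) [ 10 144  78]
(335, 60) [ 10 127  92]
(155, 215) [ 18  81 170]
(361, 215) [ 23  47 248]
(200, 150) [ 18  80 172]
bowl (array([ 0.54026406, -0.10690186]), np.float64(0.06486322548851253), 67, 67, np.float64(0.001001959037939107))
lid (array([ 0.5371472 , -0.20189331]), np.float64(0.05674088336367978), 30, 44, np.float64(0.0029788786610454795)) [ 0.53561396 -0.22019978  0.24935423]
```

```bash
python3 - <<'E'
from h import *
import pickle
p=pickle.load(open('w4.p','rb')); t=np.array([.5356,-.2202,.2494])
a=np.linspace(0,2*np.pi,720)
for z in (.006,.010):
    q=proj(p,np.c_[t[0]+.067*np.cos(a),t[1]+.067*np.sin(a),np.full(720,t[2]-.0395+z)])
    print(z,q.min(0),q.max(0), q[q[:,0].argmin()],q[q[:,0].argmax()])
im=cv2.imread('pics/w4.png'); cv2.imwrite('pics/w4z.png',cv2.resize(im[105:230,140:380],None,fx=3.3,fy=3.3,interpolation=cv2.INTER_NEAREST))
E
```

```text
0.006 [149.69424512 117.22388157] [362.98038876 319.6804663 ] [149.69424512 218.07908864] [362.98038876 218.19661164]
0.01 [147.63857626 117.3074205 ] [364.98550031 323.26773108] [147.63857626 220.10601299] [364.98550031 220.22832698]
```

View pics/w4z.png

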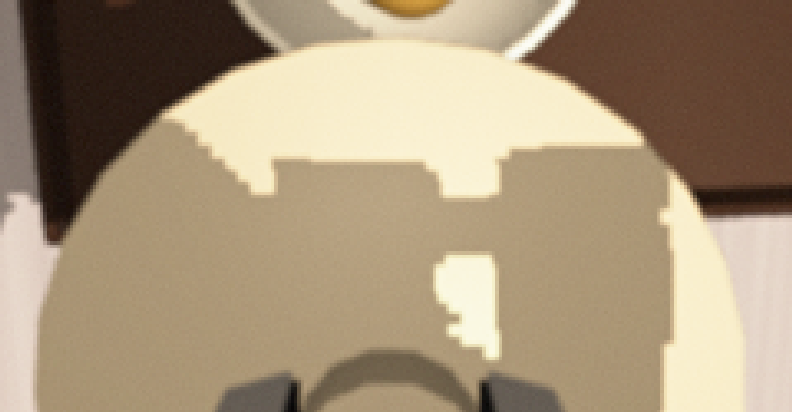

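Request:
step_arm(
  motion="0 3 1 0.2 0 0 0;0 4 1 0 0 0 0;0 3 0 0 0 0 0;0 1 0 0 0 0 0;0 0 0 0 0 0 0;0 0 0 0 0 0 0;0 0 0 0 0 0 0;0 0 0 0 0 0 0",
)

```text
time: 6.93
tool_pos: [0.5392, -0.2012, 0.1426]
ee_rot: [-0.442, 1.565, -0.442]
wrist_force: [0.2, -0.4, -0.6]
width: 0.0312
```

```bash
python3 look.py w5
```

```text
6.9833 [ 0.539  -0.2011  0.1423] [ 0.09 -0.92 -1.58] 0.0312 [-0.46  0.17  1.44  0.    1.52 -0.46]
```

View pics/w5.png

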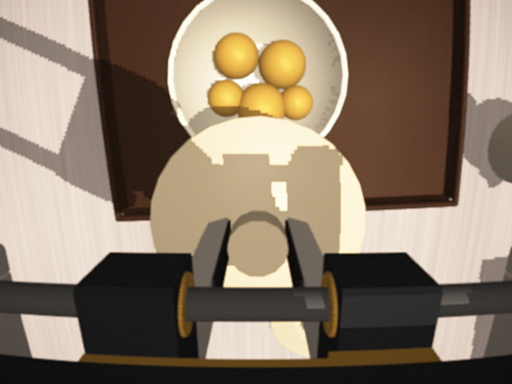

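```bash
cat >> h.py <<'E'
def scan(cx,cy,angs,f,r0,r1):
    out=[]
    for a in angs:
        r=np.arange(r1,r0,-.5); xs=cx+r*np.cos(a); ys=cy+r*np.sin(a)
        ok=(xs>=1)&(ys>=1)&(xs<510)&(ys<382); v=np.where(ok,f[ys.clip(0,383).round().astype(int),xs.clip(0,511).round().astype(int)],False)
        i=np.argmax(v)
        if v[i] and i>0 and ok[i-1] and ok[max(i-3,0)]: out.append((xs[i]+.25*np.cos(a),ys[i]+.25*np.sin(a)))
    return np.array(out)
def rfit(p,q,z):
    X=onz(p,q,z)[:,:2]
    for _ in range(4):
        c,r=circ(X); e=abs(np.hypot(*(X-c).T)-r); X=X[e<max(.0015,2*np.median(e))]
    return c.round(4),r.round(4),len(X),len(q),e.max().round(4)
E
python3 - <<'E'
from h import *
import pickle
p=pickle.load(open('w5.p','rb')); im=cv2.imread('pics/w5.png'); hsv=cv2.cvtColor(im,cv2.COLOR_BGR2HSV).astype(int); H,S,V=hsv.transpose(2,0,1)
q=scan(258,75,np.radians(np.arange(-215,40,3)),(V>130)&(S<90),65,105)
print('bowl',rfit(p,q,.060)); print(robot.get_obs()['tool_pos'])
E
```

```text
bowl (array([ 0.5404, -0.1069]), np.float64(0.0649), 59, 59, np.float64(0.0007))
[ 0.53902635 -0.20109644  0.14229026]
```

Request:
step_arm(
  motion="0 0 2 0 0 0 0;0 0 3 0 0 0 0;0 0 3 0 0 0 0;0 0.5 1.37 0 0 0 0;0 1.5 0 0 0 0 0;0 1.5 0 0 0 0 0;0 0 0 0 0 0 0;0 0 0 0 0 0 0;0 0 0 0 0 0 0;0 0 0 0 0 0 0",
)

```text
time: 7.82
tool_pos: [0.5385, -0.1072, 0.106]
ee_rot: [-0.305, 1.568, -0.305]
wrist_force: [0.0, 0.3, -0.6]
width: 0.0316
```

```bash
python3 look.py w6; python3 - <<'E'
from h import *
im=snapshot('side'); cv2.imwrite('pics/s6.png',cv2.resize(im[130:280,180:350,::-1],None,fx=4,fy=4,interpolation=cv2.INTER_CUBIC))
E
```

```text
7.8667 [ 0.5385 -0.1071  0.1059] [ 0.83  0.12 -1.52] 0.0307 [-0.3   0.14  1.55  0.    1.45 -0.3 ]
```

View pics/w6.png

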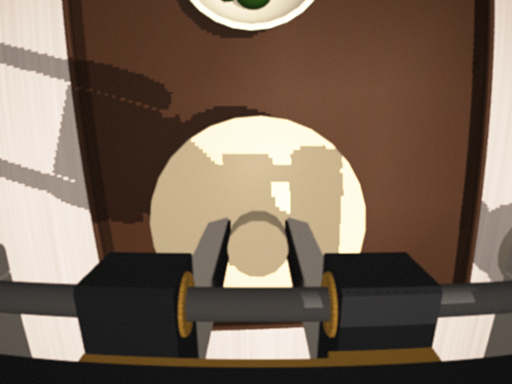

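View pics/s6.png

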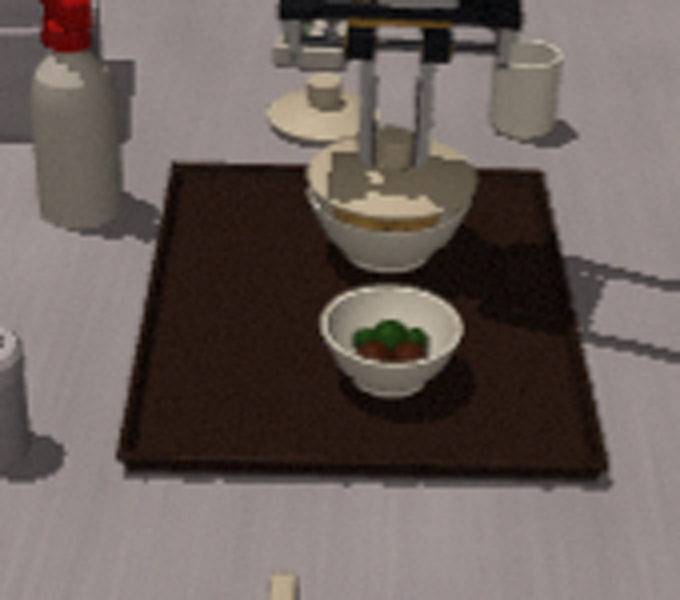

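The lid hovers centred above the large bowl in both views, so I'm lowering it slowly.

Request:
step_arm(
  motion="0 0.3 0 0 0 0 0;0 0.3 0 0 0 0 0;0 0.2 0 0 0 0 0;0 0.1 0 0 0 0 0;0 0.1 0 0 0 0 0;0 0.1 0 0 0 0 0;0 0 0 0 0 0 0;0 0 0 0 0 0 0;0 0 0 0 0 0 0",
)

```text
time: 8.67
tool_pos: [0.5379, -0.1067, 0.0937]
ee_rot: [-0.443, 1.57, -0.444]
wrist_force: [0.1, -0.6, -0.3]
width: 0.0313
```

Request:
step_arm(
  motion="0 0.05 0 0 0 0 0;0 0.05 0 0 0 0 0;0 0 0 0 0 0 0;0 0 0 0 0 0 0",
)

```text
time: 9.0
tool_pos: [0.538, -0.1067, 0.0934]
ee_rot: [-0.331, 1.57, -0.331]
wrist_force: [0.1, -0.5, 5.6]
width: 0.0314
```

```bash
python3 look.py w7; python3 - <<'E'
from h import *
im=snapshot('side'); cv2.imwrite('pics/s7.png',cv2.resize(im[130:230,220:350,::-1],None,fx=6,fy=6,interpolation=cv2.INTER_CUBIC))
E
```

```text
9.05 [ 0.538  -0.1067  0.0934] [-0.63  0.63  6.09] 0.0313 [-0.3   0.15  1.57 -0.    1.42 -0.3 ]
```

View pics/s7.png

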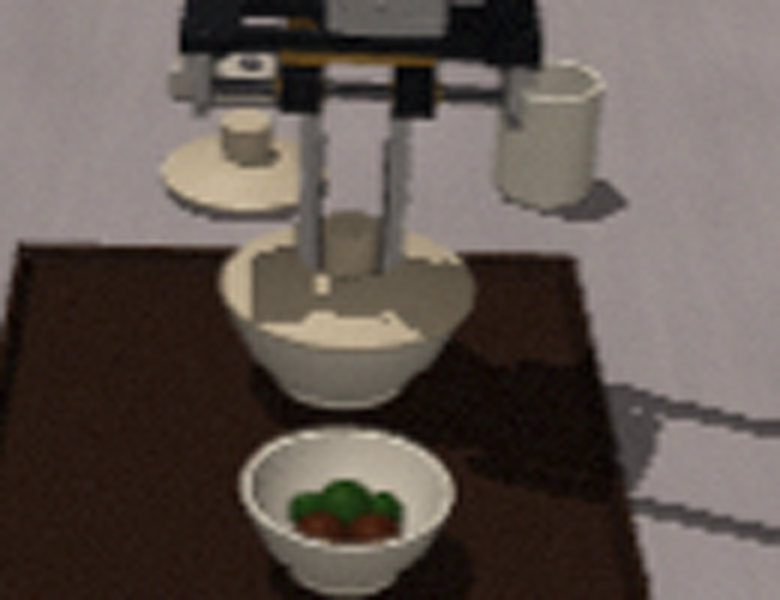

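Request:
step_arm(
  motion="60 0 0 0 0 0 0;60 0 0 0 0 0 0;60 0 0 0 0 0 0;60 0 0 0 0 0 0;60 0 0 0 0 0 0;60 -1 0 0 0 0 0;60 -2 0 0 0 0 0;60 -3 0 0 0 0 0;100 -4 0 0 0 0 0;100 -2 -2 0.5 0 0 0;100 0 -3.5 1 0 0 0;100 0 -3.5 1 0 0 0;100 0 -3.5 1 0 0 0;100 0 -3.5 1 0 0 0;100 0 -3.5 1 0 0 0;100 0 -2.5 0.6 0 0 0;100 0 -1 0.2 0 0 0;100 0 0 0 0 0 0;100 0 0 0 0 0 0;100 0 0 0 0 0 0",
)

```text
time: 10.77
tool_pos: [0.6005, -0.3347, 0.2125]
ee_rot: [1.988, 1.569, 1.99]
wrist_force: [0.6, 0.5, 0.2]
width: 0.0939
```

```bash
python3 look.py w8; python3 - <<'E'
from h import *
im=snapshot('side'); cv2.imwrite('pics/s8.png',cv2.resize(im[130:230,220:350,::-1],None,fx=6,fy=6,interpolation=cv2.INTER_CUBIC))
E
```

```text
10.8167 [ 0.6006 -0.3346  0.2129] [ 0.4  -0.64 -0.06] 0.0936 [-0.59  0.4   1.01  0.    1.73 -0.59]
```

View pics/w8.png

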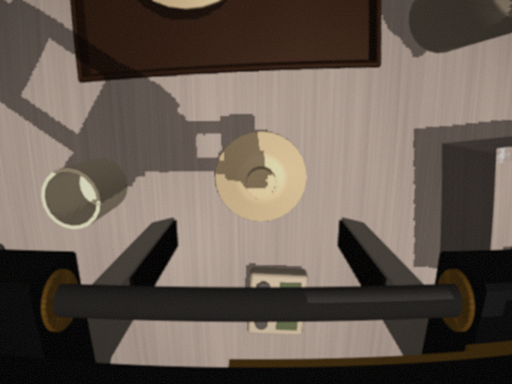

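View pics/s8.png

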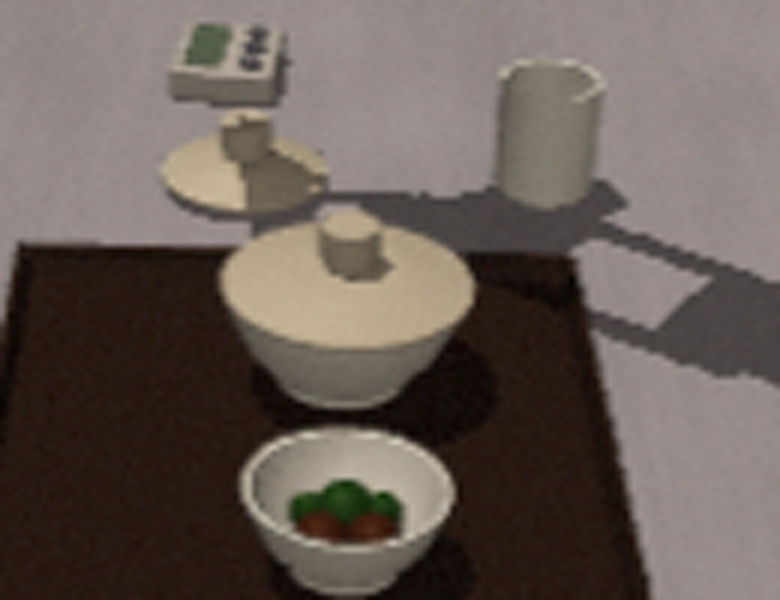

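The large lid is seated level. The small lid shows in the wrist view near (261,176), and the cup rim near (72,198).

```bash
python3 - <<'E'
from h import *
import pickle
p=pickle.load(open('w8.p','rb')); im=cv2.imread('pics/w8.png'); hsv=cv2.cvtColor(im,cv2.COLOR_BGR2HSV).astype(int); H,S,V=hsv.transpose(2,0,1)
for q in [(240,200),(240,145),(200,190),(235,125)]: print(hsv[q[1],q[0]])
q=scan(261,176,np.radians(np.arange(0,360,4)),(S>60)&(H>13)&(H<35),35,60)
print('lid',rfit(p,q,.009))
g=cv2.cvtColor(im,cv2.COLOR_BGR2GRAY)
# cup rim estimate
print('cup',onz(p,[(72,198)],.076))
o=robot.get_obs();print(o['tool_pos'])
E
```

```text
[ 19  81 196]
[ 18  80 124]
[ 12  42 171]
[13 43 96]
lid (array([ 0.6043, -0.3358]), np.float64(0.0519), 90, 90, np.float64(0.0012))
cup [[ 0.4215456  -0.34343744  0.076     ]]
[ 0.60072398 -0.33465414  0.21311365]
```

Request:
step_arm(
  motion="100 2 -0.17 0.2 0 0 0;100 3.5 0 0 0 0 0;100 3.5 0 0 0 0 0;100 3.5 0 0 0 0 0;100 2.5 0 0 0 0 0;100 1.5 0 0 0 0 0;100 0.6 0 0 0 0 0;100 0 0 0 0 0 0;100 0 0 0 0 0 0",
)

```text
time: 11.62
tool_pos: [0.6033, -0.3378, 0.0429]
ee_rot: [-0.498, 1.569, -0.497]
wrist_force: [0.1, -0.2, -0.0]
width: 0.0939
```

```bash
python3 look.py w9
```

```text
11.6667 [ 0.6038 -0.3383  0.0439] [ 0.58 -0.2   1.07] 0.0936 [-0.59  0.49  1.24  0.    1.42 -0.59]
```

View pics/w9.png

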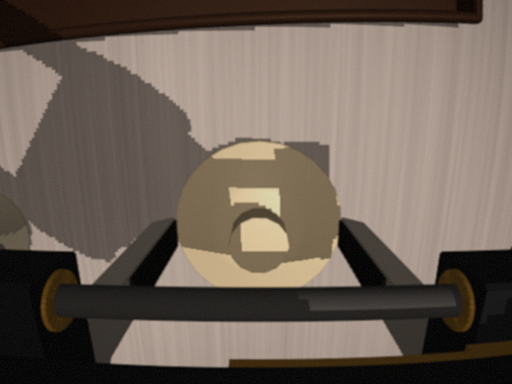

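Request:
step_arm(
  motion="100 0.2 0.15 0 0 0 0;100 0 0 0 0 0 0;100 0 0 0 0 0 0;0 0 0 0 0 0 0;0 0 0 0 0 0 0;0 0 0 0 0 0 0;0 0 0 0 0 0 0;0 0 0 0 0 0 0;0 0 0 0 0 0 0;0 0 0 0 0 0 0;0 0 0 0 0 0 0;0 0 0 0 0 0 0",
)

```text
time: 12.67
tool_pos: [0.6026, -0.3367, 0.0394]
ee_rot: [1.803, 1.571, 1.803]
wrist_force: [-0.0, 0.0, -0.2]
width: 0.0377
```

```bash
python3 look.py w10
```

```text
12.7167 [ 0.6027 -0.3367  0.0394] [ 0.79  0.29 -0.21] 0.0331 [-0.59  0.49  1.24  0.    1.41 -0.59]
```

View pics/w10.png

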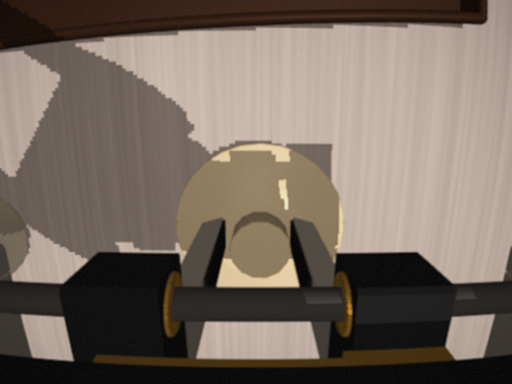

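Request:
step_arm(
  motion="0 0 0 0 0 0 0;0 0 0 0 0 0 0;0 0 0 0 0 0 0;0 0 0 0 0 0 0;0 -1.5 0 0 0 0 0;0 -3 0 0 0 0 0;0 -4 0 0 0 0 0;0 -4 0 0 0 0 0;0 -3 2 -0.5 0 0 0;0 0 3.5 -0.8 0 0 0;0 0 3.5 -0.8 0 0 0;0 0 3.5 -0.8 0 0 0;0 0 3.5 -0.8 0 0 0;0 0 3.5 -0.8 0 0 0;0 0 3.5 -0.8 0 0 0;0 0 3.5 -0.8 0 0 0;0 0 2.5 -0.7 0 0 0;0 0 1.2 -0.3 0 0 0;0 0 0 0 0 0 0;0 0 0 0 0 0 0",
)

```text
time: 14.38
tool_pos: [0.5319, -0.0351, 0.1946]
ee_rot: [-1.146, 1.57, -1.146]
wrist_force: [0.3, -0.2, -0.8]
width: 0.0313
```

Request:
step_arm(
  motion="0 0 0 0 0 0 0;0 0 0 0 0 0 0",
)

```text
time: 14.55
tool_pos: [0.532, -0.0363, 0.1943]
ee_rot: [-1.963, 1.57, -1.965]
wrist_force: [-0.1, -0.4, -0.6]
width: 0.0314
```

```bash
python3 look.py w11;python3 -c "
from h import *
go((.53,.06,.15),0)"
```

```text
14.6 [ 0.532  -0.0363  0.1942] [-0.24  1.86 -0.78] 0.0315 [-0.17  0.06  1.46 -0.    1.62 -0.17]
pos [ 0.532  -0.0363  0.1942] tool-axes shift cm [ 4.42  9.63 -0.22] rv [-0.0022 -0.0003  0.0003] other turn about x 3.139 j6 -0.17
[[-0.0, 0.002, 1.0], [-0.0, 1.0, -0.002], [-1.0, -0.0, -0.0]]
```

View pics/w11.png

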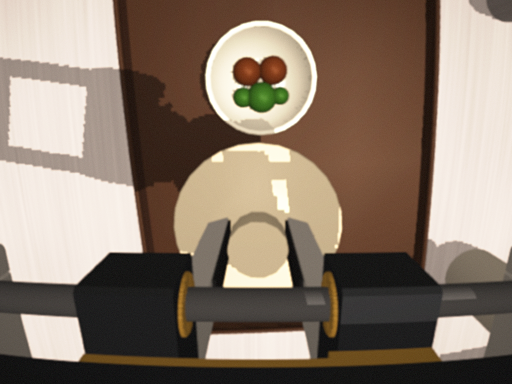

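```bash
python3 - <<'E'
from h import *
import pickle
p=pickle.load(open('w11.p','rb')); im=cv2.imread('pics/w11.png'); hsv=cv2.cvtColor(im,cv2.COLOR_BGR2HSV).astype(int); H,S,V=hsv.transpose(2,0,1)
q=scan(261,77,np.radians(np.arange(-235,55,3)),(V>130)&(S<90),40,68)
print('bowl',rfit(p,q,.050))
t=np.array([.532,-.0363,.1942]);a=np.linspace(0,2*np.pi,720)
for z in (.006,.010):
    q=proj(p,np.c_[t[0]+.052*np.cos(a),t[1]+.052*np.sin(a),np.full(720,t[2]-.0394+z)])
    print(z,q.min(0),q.max(0))
cv2.imwrite('pics/w11z.png',cv2.resize(im[130:240,160:360],None,fx=4,fy=4,interpolation=cv2.INTER_NEAREST))
# edge scan of lid over tray
q=scan(258,215,np.radians(np.arange(-170,-10,3)),V>115,60,95); print(q[:,0].min(),q[:,0].max(),q[:,1].min(),rfit(p,q,t[2]-.0394+.010))
E
```

```text
bowl (array([0.5358, 0.0631]), np.float64(0.0503), 97, 97, np.float64(0.0011))
0.006 [173.2440579  143.15233826] [339.22423684 300.37430336]
0.01 [171.62854888 143.77929988] [340.78413797 303.71903844]
175.52235068522756 232.77601442973196 145.69766921703925 (array([ 0.5355, -0.0379]), np.float64(0.0554), 21, 21, np.float64(0.0005))
```

View pics/w11z.png

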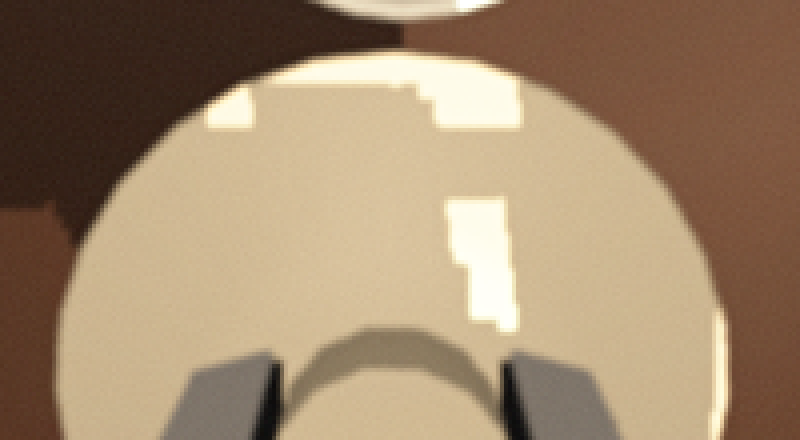

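Request:
step_arm(
  motion="0 0 2 0.23 0 0 0;0 0 3 0 0 0 0;0 0.5 3 0 0 0 0;0 2 1.86 0 0 0 0;0 3 0 0 0 0 0;0 2.4 0 0 0 0 0;0 1 0 0 0 0 0;0 0 0 0 0 0 0;0 0 0 0 0 0 0;0 0 0 0 0 0 0;0 0 0 0 0 0 0",
)

```text
time: 15.52
tool_pos: [0.5355, 0.0634, 0.1077]
ee_rot: [0.024, 1.567, 0.024]
wrist_force: [-0.6, 0.1, -0.5]
width: 0.0313
```

```bash
python3 look.py w12; python3 - <<'E'
from h import *
im=snapshot('side'); cv2.imwrite('pics/s12.png',cv2.resize(im[150:250,220:350,::-1],None,fx=6,fy=6,interpolation=cv2.INTER_CUBIC))
E
```

```text
15.5667 [0.5353 0.0635 0.1076] [ 0.34  0.26 -0.45] 0.0312 [0.01 0.11 1.58 0.   1.45 0.01]
```

View pics/s12.png

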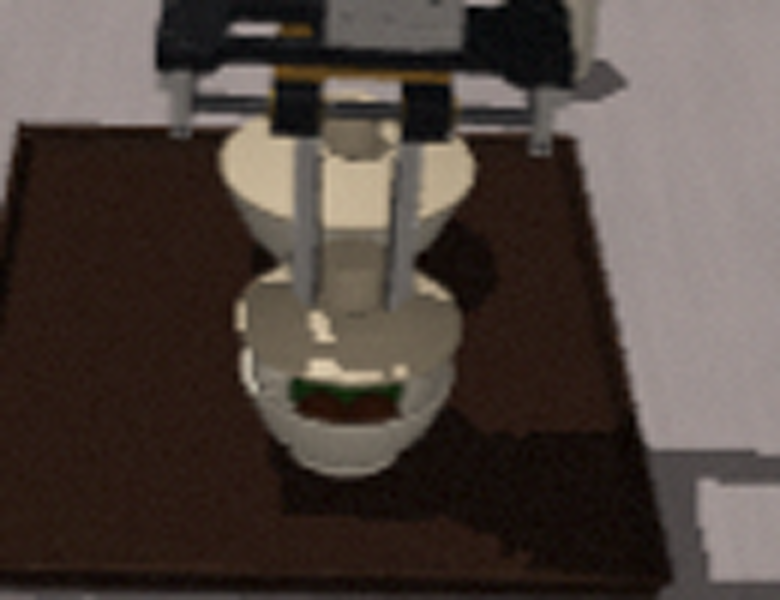

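Request:
step_arm(
  motion="0 0.5 -0.1 -0.05 0 0 0;0 0.5 0 0 0 0 0;0 0.5 0 0 0 0 0;0 0.3 0 0 0 0 0;0 0.2 0 0 0 0 0;0 0.1 0 0 0 0 0;0 0.1 0 0 0 0 0;0 0.1 0 0 0 0 0;0 0 0 0 0 0 0;0 0 0 0 0 0 0;0 0 0 0 0 0 0",
)

```text
time: 16.53
tool_pos: [0.5335, 0.0629, 0.0833]
ee_rot: [0.282, 1.57, 0.282]
wrist_force: [-2.6, 0.1, 4.6]
width: 0.0314
```

Request:
step_arm(
  motion="60 0 0 0 0 0 0;60 0 0 0 0 0 0;60 0 0 0 0 0 0;60 0 0 0 0 0 0;60 0 0 0 0 0 0;60 -1 0 0 0 0 0;60 -2 0 0 0 0 0;60 -3 0 0 0 0 0;100 -4 0 0 0 0 0;100 -2 -2 -0.4 0 0 0;100 0 -3.5 -1 0 0 0;100 0 -3.5 -1 0 0 0;100 0 -3.5 -1 0 0 0;100 0 -3.5 -1 0 0 0;100 0 -3.5 -1 0 0 0;100 0 -3.5 -1 0 0 0;100 0 -3.5 -1 0 0 0;100 0 -3.5 -1 0 0 0;100 0 -3.5 -1 0 0 0;100 0 -3.5 -1 0 0 0",
)

```text
time: 18.2
tool_pos: [0.4281, -0.3082, 0.2022]
ee_rot: [2.281, 1.569, 2.281]
wrist_force: [0.4, -0.2, 0.3]
width: 0.0939
```

Request:
step_arm(
  motion="100 0 -2.3 -0.7 0 0 0;100 0 -1.3 -0.5 0 0 0;100 0 0 0 0.12 0 0;100 0 0 0 0.12 0 0;100 0 0 0 0.12 0 0;100 0 0 0 0.12 0 0;100 0 0 0 0.12 0 0;100 0 0 0 0.12 0 0;100 0 0 0 0.12 0 0;100 0 0 0 0.12 0 0;100 0 0 0 0.12 0 0;100 0 0 0 0.12 0 0;100 0 0 0 0.12 0 0;100 0 0 0 0.12 0 0;100 0 0 0 0.13 0 0;100 0 0 0 0 0 0;100 0 0 0 0 0 0;100 0 0 0 0 0 0",
)

```text
time: 19.7
tool_pos: [0.4175, -0.3426, 0.2023]
ee_rot: [-2.726, 1.57, 1.996]
wrist_force: [0.2, 0.3, -0.3]
width: 0.0941
```

```bash
python3 look.py w13; python3 - <<'E'
from h import *
im=snapshot('side'); cv2.imwrite('pics/s13.png',cv2.resize(im[150:250,220:350,::-1],None,fx=6,fy=6,interpolation=cv2.INTER_CUBIC))
im=snapshot('top'); cv2.imwrite('pics/t13.png',im[:,:,::-1])
go((.418,-.345,.045),np.pi/2)
E
```

```text
19.75 [ 0.4175 -0.3427  0.2024] [-0.01 -0.09  0.43] 0.0939 [-0.79  0.07  1.43  0.    1.64  0.77]
pos [ 0.4174 -0.343   0.2024] tool-axes shift cm [15.74  0.06  0.21] rv [ 0.0072 -0.0003  0.0001] other turn about x -3.134 j6 0.77
[[-0.0, 1.0, 0.007], [0.0, 0.007, -1.0], [-1.0, -0.0, -0.0]]
```

View pics/w13.png

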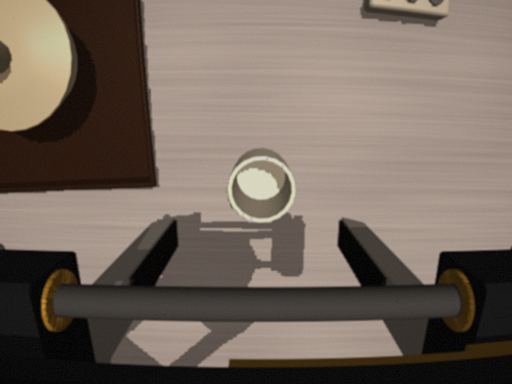

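View pics/s13.png

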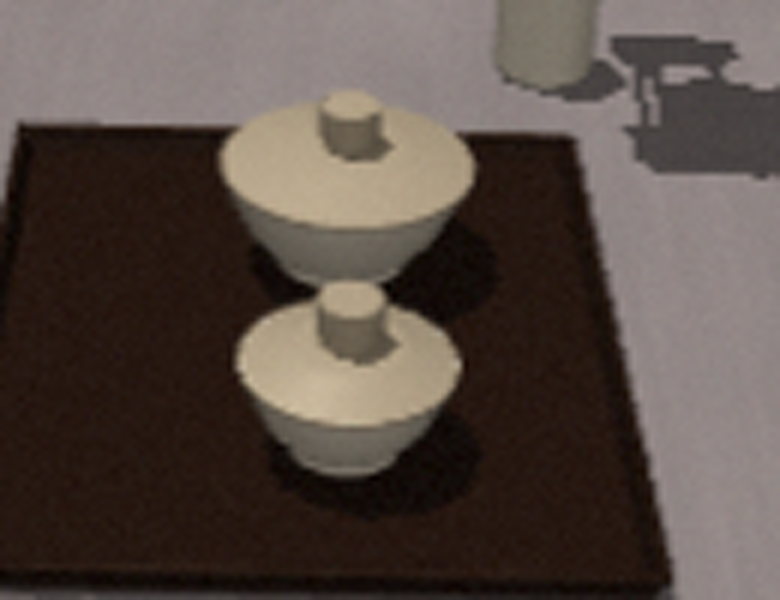

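Both lids sit level. The cup rim in the wrist view is a circle about (262,189) of radius 33.

```bash
python3 - <<'E'
from h import *
import pickle
p=pickle.load(open('w13.p','rb')); R=rot().as_matrix()
X=onz(p,[(262,189)],.076)[0]; t=robot.get_obs()['tool_pos']; print(X, 100*R.T@(X-t)-[0,.07,.16])
# tray from wrist-agnostic: bowls/lids/tray in top view now
c=camera_params('top'); im=cv2.imread('pics/t13.png'); hsv=cv2.cvtColor(im,cv2.COLOR_BGR2HSV).astype(int); H,S,V=hsv.transpose(2,0,1)
cream=(S>33)&(H>18)&(H<36)&(V>120); cream[:150]=0;cream[285:]=0
for k in blobs(cream,60):
    q=k[:,0]
    for z in (.052,.062): print(z,cv2.contourArea(k),*circ(onz(c,q,z)))
tr=(S>60)&(V<115)&(H<22); tr[:150]=0; tr[285:]=0; tr[:,:180]=0; tr[:,330:]=0
h=cv2.convexHull(blobs(tr,500)[0])[:,0]
L=cv2.approxPolyDP(h.reshape(-1,1,2),6,True)[:,0]; print(L, onz(c,L,.017).round(4))
E
```

```text
[ 0.41938844 -0.34520271  0.076     ] [12.64260369  0.12517917  0.0696685 ]
0.052 1347.0 [ 0.53806534 -0.10904747] 0.06601204020634731
0.062 1347.0 [ 0.53716997 -0.10856335] 0.06547133491278466
0.052 789.0 [0.5340544  0.06151856] 0.050349968237473404
0.062 789.0 [0.53319188 0.06060557] 0.04993755113489788
0.052 784.5 [ 0.66583652 -0.83502158] 0.05895931367555878
0.062 784.5 [ 0.66389458 -0.82859101] 0.05847637733682524
0.052 131.5 [0.52762962 0.76420779] 0.04516407573241881
0.062 131.5 [0.52681973 0.75753906] 0.044794136328173
0.052 84.5 [0.58795671 0.30421323] 0.026497434847080902
0.062 84.5 [0.58665268 0.30131231] 0.026280394088419874
[[306 157]
 [314 252]
 [193 261]
 [189 164]] [[ 0.7214 -0.2161  0.017 ]
 [ 0.4066 -0.2281  0.017 ]
 [ 0.3894  0.1627  0.017 ]
 [ 0.7081  0.1744  0.017 ]]
```

Request:
step_arm(
  motion="100 2 0.12 0.07 0 0 0;100 3.5 0 0 0 0 0;100 3.5 0 0 0 0 0;100 3.5 0 0 0 0 0;100 2 0 0 0 0 0;100 1.2 0 0 0 0 0;100 0 0 0 0 0 0;100 0 0 0 0 0 0;0 0 0 0 0 0 0;0 0 0 0 0 0 0;0 0 0 0 0 0 0;0 0 0 0 0 0 0;0 0 0 0 0 0 0;0 0 0 0 0 0 0;0 0 0 0 0 0 0;0 0 0 0 0 0 0;0 0 0 0 0 0 0",
)

```text
time: 21.27
tool_pos: [0.4191, -0.3445, 0.0463]
ee_rot: [0.687, 1.569, -0.878]
wrist_force: [0.6, -1.2, 3.7]
width: 0.0608
```

```bash
python3 look.py w14; python3 -c "
from h import *
go((.648,.068,.2),np.pi/2)"
```

```text
21.3167 [ 0.4191 -0.3445  0.0463] [-1.07 -1.07  4.31] 0.061 [-0.79  0.17  1.64 -0.    1.33  0.77]
pos [ 0.4191 -0.3445  0.0463] tool-axes shift cm [-15.4   23.15 -41.09] rv [ 0.0058  0.0015 -0.0012] other turn about x -3.136 j6 0.77
[[0.001, 1.0, 0.006], [-0.002, 0.006, -1.0], [-1.0, 0.001, 0.002]]
```

View pics/w14.png

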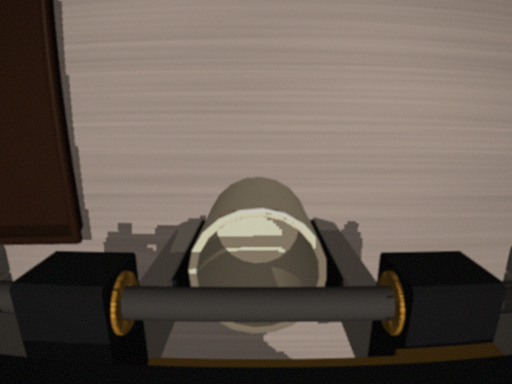

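Request:
step_arm(
  motion="0 -1 0 0 0 0 0;0 -2 0 0 0 0 0;0 -4 0 0 0 0 0;0 -4 0 0 0 0 0;0 -3 0 0 0 0 0;0 -1 0.88 -1.58 0 0 0;0 0 1.76 -3.16 0 0 0;0 0 1.76 -3.16 0 0 0;0 0 1.76 -3.16 0 0 0;0 0 1.76 -3.16 0 0 0;0 0 1.76 -3.16 0 0 0;0 0 1.76 -3.16 0 0 0;0 0 1.76 -3.16 0 0 0;0 0 1.76 -3.16 0 0 0;0 0 1.76 -3.16 0 0 0;0 0 1.76 -3.16 0 0 0;0 0 1.76 -3.16 0 0 0;0 0 1.65 -2.85 0 0 0;0 0 1 -1.8 0 0 0;0 0 0 0 0 0 0",
)

```text
time: 22.98
tool_pos: [0.6453, 0.072, 0.1935]
ee_rot: [-2.22, 1.567, 2.503]
wrist_force: [-0.6, 0.0, -1.9]
width: 0.061
```

Request:
step_arm(
  motion="0 0 0 0 0 0 0;0 0 0 0 0 0 0",
)

```text
time: 23.15
tool_pos: [0.6444, 0.0669, 0.1947]
ee_rot: [-1.374, 1.568, -2.94]
wrist_force: [-0.7, -0.2, -1.1]
width: 0.0612
```

```bash
python3 look.py w15; python3 - <<'E'
from h import *
go((.6455,.0672,.1),np.pi/2)
im=snapshot('side'); cv2.imwrite('pics/s15.png',cv2.resize(im[110:260,150:350,::-1],None,fx=4,fy=4,interpolation=cv2.INTER_CUBIC))
E
```

```text
23.2 [0.6444 0.0664 0.195 ] [-0.91 -0.49 -1.61] 0.0609 [ 0.02  0.31  1.16 -0.    1.67  1.58]
pos [0.6444 0.0664 0.195 ] tool-axes shift cm [ 9.5   0.12 -0.08] rv [0.0048 0.0004 0.0017] other turn about x -3.137 j6 1.58
[[-0.002, 1.0, 0.005], [-0.0, 0.005, -1.0], [-1.0, -0.002, 0.0]]
```

View pics/w15.png

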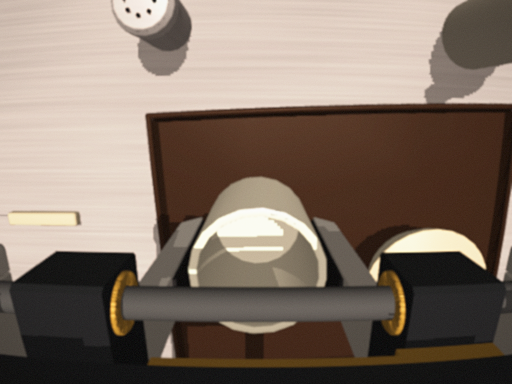

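View pics/s15.png

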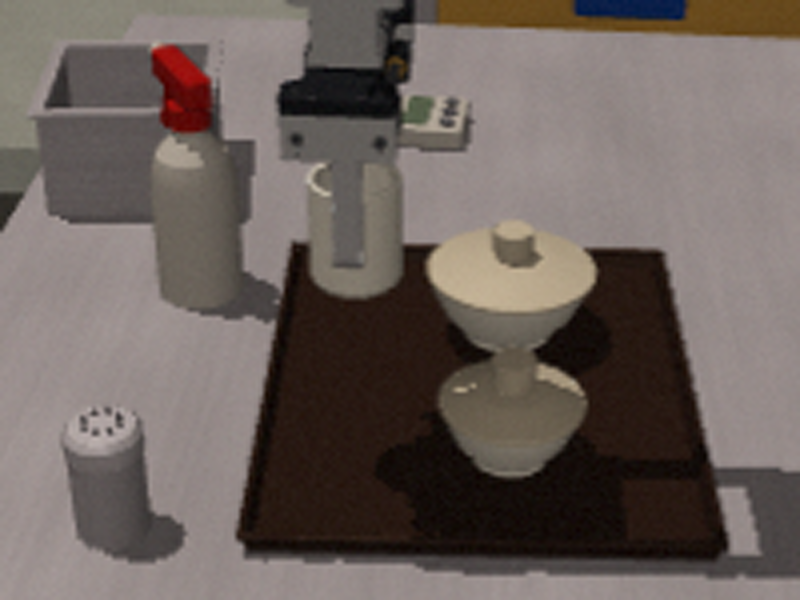

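Request:
step_arm(
  motion="0 2 0.1 -0.05 0 0 0;0 3.5 0 0 0 0 0;0 3.5 0 0 0 0 0;0 2.5 0 0 0 0 0;0 1.2 0 0 0 0 0;0 0.6 0 0 0 0 0;0 0.3 0 0 0 0 0;0 0.2 0 0 0 0 0;0 0 0 0 0 0 0;0 0 0 0 0 0 0",
)

```text
time: 24.08
tool_pos: [0.6475, 0.0679, 0.0597]
ee_rot: [1.604, 1.567, 0.039]
wrist_force: [-0.0, -0.8, -1.7]
width: 0.0607
```

Request:
step_arm(
  motion="0 0.1 0 0 0 0 0;0 0.1 0 0 0 0 0;0 0.1 0 0 0 0 0;0 0 0 0 0 0 0;0 0 0 0 0 0 0",
)

```text
time: 24.5
tool_pos: [0.6461, 0.068, 0.0544]
ee_rot: [-2.071, 1.571, 2.647]
wrist_force: [0.2, -0.1, -1.7]
width: 0.0609
```

Request:
step_arm(
  motion="0 0.1 0 0 0 0 0;0 0.1 0 0 0 0 0;0 0.05 0 0 0 0 0;0 0 0 0 0 0 0;0 0 0 0 0 0 0",
)

```text
time: 24.92
tool_pos: [0.6461, 0.0679, 0.0519]
ee_rot: [-1.979, 1.571, 2.739]
wrist_force: [-0.1, -1.0, -1.8]
width: 0.0609
```

Request:
step_arm(
  motion="0 0.05 0 0 0 0 0;0 0.05 0 0 0 0 0;0 0 0 0 0 0 0;0 0 0 0 0 0 0",
)

```text
time: 25.25
tool_pos: [0.6463, 0.0679, 0.0514]
ee_rot: [1.714, 1.57, 0.149]
wrist_force: [-1.0, 0.0, 1.0]
width: 0.061
```

Request:
step_arm(
  motion="85 0 0 0 0 0 0;85 0 0 0 0 0 0;85 0 0 0 0 0 0;85 0 0 0 0 0 0;85 0 0 0 0 0 0;85 0 0 0 0 0 0;85 -1 0 0 0 0 0;85 -2 0 0 0 0 0;85 -4 0 0 0 0 0;85 -4 0 0 0 0 0;85 -4 0 0 0 0 0;85 -3 0 0 0 0 0;85 -1 0 0 0 0 0;85 0 0 0 0 0 0;85 0 0 0 0 0 0;85 0 0 0 0 0 0",
)

```text
time: 26.58
tool_pos: [0.645, 0.0678, 0.2374]
ee_rot: [-1.565, 1.565, -3.13]
wrist_force: [-0.6, -0.0, -0.7]
width: 0.0798
```

```bash
python3 look.py w16; python3 - <<'E'
from h import *
im=snapshot('side'); cv2.imwrite('pics/s16.png',cv2.resize(im[110:260,150:350,::-1],None,fx=4,fy=4,interpolation=cv2.INTER_CUBIC))
E
```

```text
26.6333 [0.6449 0.0679 0.237 ] [ 0.87  1.07 -0.07] 0.0797 [0.02 0.31 1.08 0.   1.75 1.58]
```

View pics/w16.png

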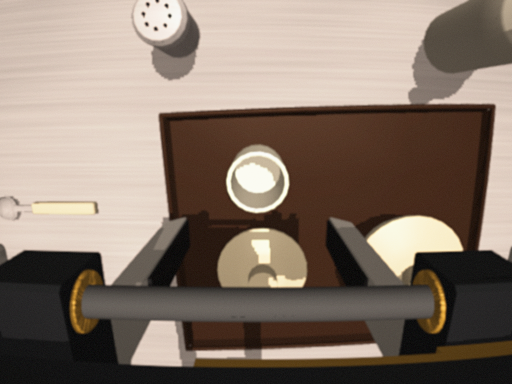

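View pics/s16.png

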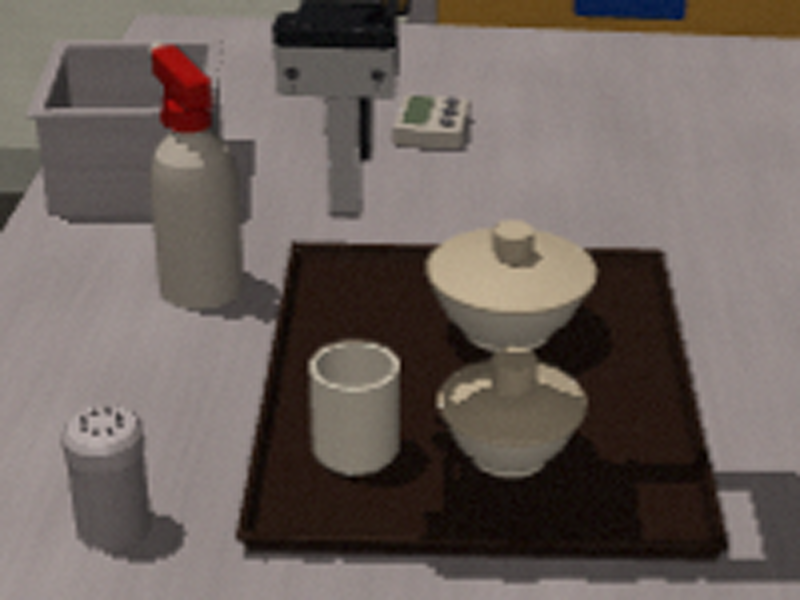

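The cup stands upright behind the small bowl. I'm using this view to get the tray frame, with edges at back-left (160,115) and back-right (494,105), and to locate the spoon handle near (65,208).

```bash
cat > tray.py <<'E'
from h import *
import pickle,sys
def edges(n,segs,z=.017):
    # segs: name->list of (p0,p1) scan lines from outside to inside; edge = first dark px
    p=pickle.load(open(n+'.p','rb')); im=cv2.imread(f'pics/{n}.png'); hsv=cv2.cvtColor(im,cv2.COLOR_BGR2HSV).astype(int); H,S,V=hsv.transpose(2,0,1)
    m=(V<120)&(S>85)
    for k,ls in segs.items():
        pts=[]
        for a,b in ls:
            a=np.array(a,float);b=np.array(b,float);N=int(np.linalg.norm(b-a)*2)
            for i in range(N):
                x=a+(b-a)*i/N
                if all(m[tuple((x+(b-a)/np.linalg.norm(b-a)*j).round().astype(int)[::-1])] for j in (0,1,2)): pts.append(x-(b-a)/np.linalg.norm(b-a)*.25); break
        X=onz(p,pts,z)[:,:2]
        vx,vy,x0,y0=cv2.fitLine((X*1000).astype(np.float32),cv2.DIST_HUBER,0,.01,.01).ravel()
        print(k,len(pts),'ang deg',np.degrees(np.arctan2(vy,vx)).round(2),'pt mm',round(float(x0),1),round(float(y0),1))
E
python3 - <<'E'
from tray import *
edges('w16',{'back':[((x,85),(x,130)) for x in range(190,480,5)],'left':[((140,y),(190,y)) for y in range(130,210,3)],'right':[((510,y),(470,y)) for y in range(125,220,4)]})
p=pickle.load(open('w16.p','rb'))
im=cv2.imread('pics/w16.png'); hsv=cv2.cvtColor(im,cv2.COLOR_BGR2HSV).astype(int); H,S,V=hsv.transpose(2,0,1)
m=(S>55)&(H>18)&(H<36)&(V>150); m[:,110:]=0; m[:190]=0; m[230:]=0
for k in blobs(m,60): print(cv2.minAreaRect((onz(p,k[:,0],.012)[:,:2]*1000).astype(np.float32)))
print('head',onz(p,[(9,208)],.006))
print('cup', onz(p,[(258,182)],.081),'t',robot.get_obs()['tool_pos'])
E
```

```text
back 58 ang deg -87.55 pt mm 720.7 -12.9
left 27 ang deg 2.77 pt mm 657.1 179.9
right 24 ang deg 2.17 pt mm 641.4 -217.4
head [[0.59311582 0.39980295 0.006     ]]
cup [[0.646138   0.06866925 0.081     ]] t [0.6449843  0.06784612 0.23712604]
```

Request:
step_arm(
  motion="70 0 -0.5 -2 0 0 0;70 0 -0.6 -3.5 0 0 0;70 0 -0.6 -3.5 0 0 0;70 0 -0.6 -3.5 0 0 0;70 0 -0.6 -3.5 0 0 0;70 0 -0.6 -3.5 -0.12 0 0;70 0 0 0 -0.12 0 0;70 0 0 0 -0.12 0 0;70 0 0 0 -0.12 0 0;70 0 0 0 -0.12 0 0;70 0 0 0 -0.12 0 0;70 0 0 0 -0.12 0 0;70 0 0 0 -0.12 0 0;70 0 0 0 -0.12 0 0;70 0 0 0 -0.12 0 0;70 0 0 0 -0.12 0 0;70 0 0 0 -0.12 0 0;70 0 0 0 -0.12 0 0;70 0 0 0 0 0 0;70 0 0 0 0 0 0",
)

```text
time: 28.35
tool_pos: [0.6095, 0.2625, 0.239]
ee_rot: [-2.828, 1.568, -2.836]
wrist_force: [-0.4, -0.5, 0.1]
width: 0.0655
```

```bash
python3 -c "
from h import *
go((.593,.34,.18),0)"
```

```text
pos [0.6095 0.2625 0.239 ] tool-axes shift cm [ 5.89  7.74 -1.7 ] rv [-0.0081 -0.0031  0.001 ] other turn about x 3.134 j6 0.33
[[-0.003, 0.008, 1.0], [-0.001, 1.0, -0.008], [-1.0, -0.001, -0.003]]
```

Request:
step_arm(
  motion="60 1.5 2 -0.4 0 0 0;60 2 3 -0.7 0 0 0;60 2 2.7 -0.6 0 0 0;60 0.4 0 0 0 0 0;60 0 0 0 0 0 0;60 0 0 0 0 0 0;60 0 0 0 0 0 0;60 0 0 0 0 0 0",
)

```text
time: 29.02
tool_pos: [0.5945, 0.3389, 0.1838]
ee_rot: [0.361, 1.568, 0.354]
wrist_force: [0.1, 0.0, 0.4]
width: 0.0568
```

```bash
python3 look.py w17
```

```text
29.0667 [0.5945 0.3389 0.1837] [ 0.05 -0.3   0.86] 0.0566 [ 0.44  0.4   1.08 -0.    1.67  0.44]
```

View pics/w17.png

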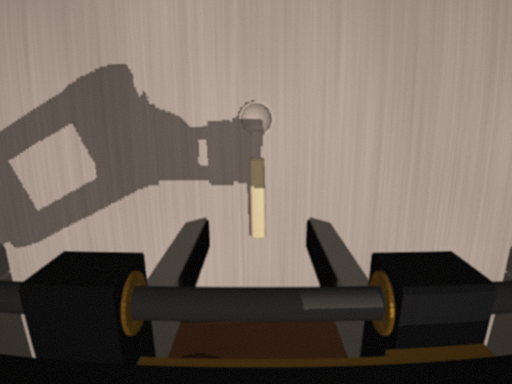

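The spoon shows its handle from (257,158) to (258,238), with the head at (255,119).

```bash
python3 - <<'E'
from h import *
import pickle
p=pickle.load(open('w17.p','rb')); im=cv2.imread('pics/w17.png'); hsv=cv2.cvtColor(im,cv2.COLOR_BGR2HSV).astype(int); H,S,V=hsv.transpose(2,0,1)
m=(S>70)&(H>13)&(H<36)&(V>80); m[:,:235]=0; m[:,285:]=0; m[:150]=0;m[250:]=0
k=blobs(m,60)[0]; print(cv2.boundingRect(k)); r=cv2.minAreaRect((onz(p,k[:,0],.011)[:,:2]*1000).astype(np.float32)); print(r,cv2.boxPoints(r).round(1).tolist())
print(onz(p,[(255.5,119)],.007))
print(robot.get_obs()['tool_pos'])
E
```

```text
(249, 159, 16, 79)
((594.875244140625, 320.0809631347656), (15.24805736541748, 84.96807861328125), 0.31681641936302185) [[587.0, 362.5], [587.5, 277.6000061035156], [602.7000122070312, 277.6000061035156], [602.2999877929688, 362.6000061035156]]
[[0.59409037 0.40258241 0.007     ]]
[0.5944584  0.33892233 0.18374178]
```

Request:
step_arm(
  motion="60 2 0.36 -0.12 -0.015 0 0;60 3.5 0 0 0 0 0;60 3.5 0 0 0 0 0;60 3 0 0 0 0 0;60 2 0 0 0 0 0;60 1.2 0 0 0 0 0;60 0.5 0 0 0 0 0;60 0 0 0 0 0 0;60 0 0 0 0 0 0;60 0 0 0 0 0 0;60 0 0 0 0 0 0",
)

```text
time: 29.98
tool_pos: [0.5936, 0.344, 0.0275]
ee_rot: [0.447, 1.567, 0.457]
wrist_force: [0.5, 0.9, -1.2]
width: 0.0563
```

```bash
python3 look.py w18;python3 -c "
from h import *
go((.593,.3425,.0215),0.007)"
```

```text
30.0333 [0.5933 0.3439 0.0271] [-0.71  0.02 -0.7 ] 0.0563 [0.44 0.49 1.27 0.   1.38 0.43]
pos [0.5933 0.3439 0.0271] tool-axes shift cm [ 0.56 -0.14 -0.03] rv [ 0.003   0.0032 -0.0015] other turn about x -3.139 j6 0.43
[[0.003, -0.01, 1.0], [0.002, 1.0, 0.01], [-1.0, 0.002, 0.003]]
```

View pics/w18.png

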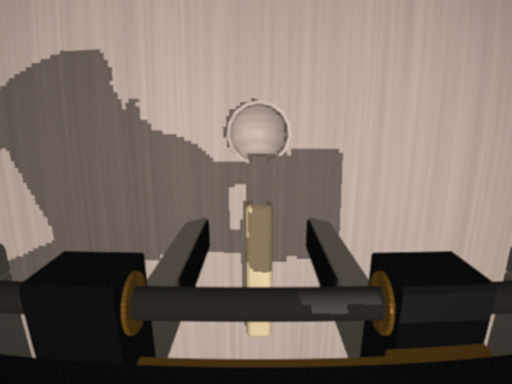

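Request:
step_arm(
  motion="60 0.25 -0.1 0 0 0 0;60 0.15 0 0 0 0 0;60 0 0 0 0 0 0;60 0 0 0 0 0 0;60 0 0 0 0 0 0",
)

```text
time: 30.45
tool_pos: [0.5922, 0.3424, 0.0209]
ee_rot: [-2.932, 1.571, -2.922]
wrist_force: [0.0, -0.3, -0.3]
width: 0.0562
```

Request:
step_arm(
  motion="0 0 0 0 0 0 0;0 0 0 0 0 0 0;0 0 0 0 0 0 0;0 0 0 0 0 0 0;0 0 0 0 0 0 0;0 0 0 0 0 0 0;0 0 0 0 0 0 0;0 0 0 0 0 0 0;0 0 0 0 0 0 0;0 0 0 0 0 0 0",
)

```text
time: 31.28
tool_pos: [0.5923, 0.3424, 0.021]
ee_rot: [0.462, 1.571, 0.472]
wrist_force: [-0.1, 0.2, -0.6]
width: 0.0158
```

```bash
python3 look.py w19;python3 -c "
from h import *
go((.437,-.025,.15),0.043)"
```

```text
31.3333 [0.5923 0.3424 0.021 ] [ 0.18 -0.8  -0.01] 0.0156 [0.44 0.49 1.28 0.   1.37 0.43]
pos [0.5923 0.3424 0.021 ] tool-axes shift cm [-12.9  -36.58 -15.9 ] rv [-0.033   0.0002 -0.0001] other turn about x 3.109 j6 0.43
[[0.0, -0.01, 1.0], [0.0, 1.0, 0.01], [-1.0, 0.0, 0.0]]
```

View pics/w19.png

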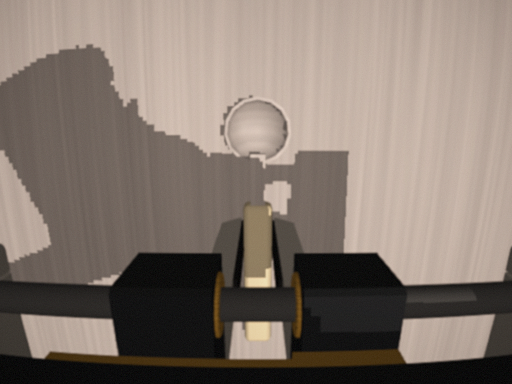

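```bash
python3 - <<'E'
from h import *
import pickle
p=pickle.load(open('w19.p','rb'))
print('head',onz(p,[(257,129.5)],.006),'headtip',onz(p,[(257,96.5)],.004), 'handle front top edge',onz(p,[(257.5,203)],.012),onz(p,[(257.5,339)],.012))
E
```

```text
head [[0.59221659 0.40325948 0.006     ]] headtip [[0.59203395 0.42028654 0.004     ]] handle front top edge [[0.59289769 0.36479325 0.012     ]] [[0.59382991 0.27875839 0.012     ]]
```

Request:
step_arm(
  motion="0 -1 0 0 0 0 0;0 -2 0 0 0 0 0;0 -4 0 0 0 0 0;0 -4 0 0 0 0 0;0 -3 0 0 0 0 0;0 -1 -1.5 -0.6 0 0 0;0 0 -3.4 -1.4 0 0 0;0 0 -3.4 -1.4 0 0 0;0 0 -3.4 -1.4 0 0 0;0 0 -3.4 -1.4 0 0 0;0 0 -3.4 -1.4 0 0 0;0 0 -3.4 -1.4 0 0 0;0 0 -3.4 -1.4 0 0 0;0 0 -3.4 -1.4 0 0 0;0 0 -3.4 -1.4 0 0 0;0 0 -3.2 -1.4 0 0 0;0 0 -2 -1.27 0 0 0;0 0 0 0 -0.033 0 0;0 0 0 0 0 0 0;0 0 0 0 0 0 0",
)

```text
time: 33.0
tool_pos: [0.4373, -0.0322, 0.1717]
ee_rot: [0.091, 1.569, 0.133]
wrist_force: [0.6, 0.4, -0.6]
width: 0.0155
```

Request:
step_arm(
  motion="0 0 0 0 0 0 0;0 0 0 0 0 0 0",
)

```text
time: 33.17
tool_pos: [0.4376, -0.0316, 0.1711]
ee_rot: [0.634, 1.571, 0.678]
wrist_force: [0.1, 0.1, -0.2]
width: 0.0157
```

```bash
python3 look.py w20;python3 -c "
from h import *
go((.4364,-.0315,.05),0.043)"
```

```text
33.2167 [ 0.4376 -0.0315  0.1711] [-0.37 -0.   -0.29] 0.0155 [-0.2  -0.15  1.71  0.    1.58 -0.25]
pos [ 0.4376 -0.0315  0.1711] tool-axes shift cm [ 1.211e+01  1.000e-02 -1.200e-01] rv [ 0.0012  0.     -0.0002] other turn about x -3.14 j6 -0.25
[[0.0, -0.044, 0.999], [0.0, 0.999, 0.044], [-1.0, 0.0, 0.0]]
```

View pics/w20.png

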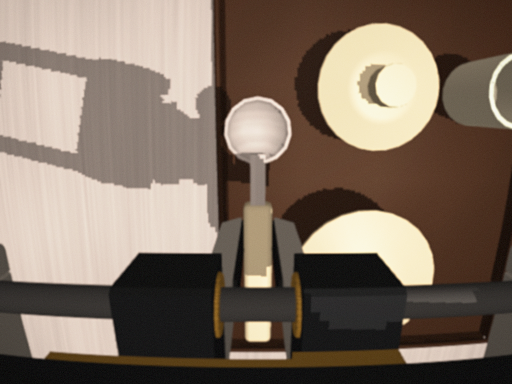

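```bash
python3 - <<'E'
from tray import *
edges('w20',{'front_dark':[((205,y),(232,y)) for y in list(range(4,90,3))+list(range(175,210,3))]})
im=cv2.imread('pics/w20.png'); 
hsv=cv2.cvtColor(im,cv2.COLOR_BGR2HSV)
for y in (10,50,80,180): print(y,[tuple(hsv[y,x]) [1:] for x in range(208,230)])
cv2.imwrite('pics/w20z.png',cv2.resize(im[0:220,190:330],None,fx=2.7*2,fy=2.7,interpolation=cv2.INTER_NEAREST))
E
```

```text
front_dark 41 ang deg -87.3 pt mm 394.4 69.1
10 [(np.uint8(34), np.uint8(224)), (np.uint8(34), np.uint8(224)), (np.uint8(38), np.uint8(215)), (np.uint8(39), np.uint8(183)), (np.uint8(45), np.uint8(135)), (np.uint8(71), np.uint8(83)), (np.uint8(117), np.uint8(59)), (np.uint8(150), np.uint8(63)), (np.uint8(147), np.uint8(73)), (np.uint8(149), np.uint8(72)), (np.uint8(147), np.uint8(64)), (np.uint8(150), np.uint8(51)), (np.uint8(148), np.uint8(43)), (np.uint8(184), np.uint8(36)), (np.uint8(164), np.uint8(42)), (np.uint8(159), np.uint8(45)), (np.uint8(156), np.uint8(49)), (np.uint8(138), np.uint8(70)), (np.uint8(141), np.uint8(78)), (np.uint8(131), np.uint8(84)), (np.uint8(139), np.uint8(81)), (np.uint8(142), np.uint8(79))]
50 [(np.uint8(32), np.uint8(229)), (np.uint8(35), np.uint8(231)), (np.uint8(38), np.uint8(217)), (np.uint8(41), np.uint8(174)), (np.uint8(40), np.uint8(141)), (np.uint8(44), np.uint8(116)), (np.uint8(74), np.uint8(83)), (np.uint8(147), np.uint8(59)), (np.uint8(145), np.uint8(72)), (np.uint8(141), np.uint8(78)), (np.uint8(147), np.uint8(73)), (np.uint8(138), np.uint8(6
[... 985 characters left out ...]
np.uint8(87))]
180 [(np.uint8(44), np.uint8(146)), (np.uint8(45), np.uint8(147)), (np.uint8(39), np.uint8(145)), (np.uint8(45), np.uint8(146)), (np.uint8(43), np.uint8(143)), (np.uint8(41), np.uint8(143)), (np.uint8(40), np.uint8(141)), (np.uint8(41), np.uint8(144)), (np.uint8(43), np.uint8(126)), (np.uint8(66), np.uint8(81)), (np.uint8(125), np.uint8(43)), (np.uint8(153), np.uint8(40)), (np.uint8(154), np.uint8(43)), (np.uint8(152), np.uint8(37)), (np.uint8(135), np.uint8(34)), (np.uint8(194), np.uint8(25)), (np.uint8(128), np.uint8(30)), (np.uint8(182), np.uint8(28)), (np.uint8(170), np.uint8(33)), (np.uint8(152), np.uint8(42)), (np.uint8(153), np.uint8(50)), (np.uint8(142), np.uint8(52))]
```

View pics/w20z.png

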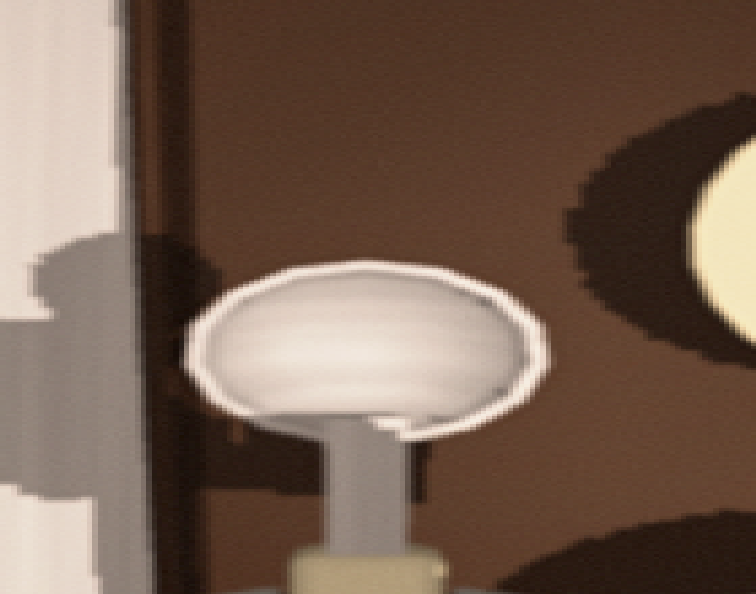

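Request:
step_arm(
  motion="0 2 0 0 0 0 0;0 3.5 0 0 0 0 0;0 3.5 0 0 0 0 0;0 2.5 0 0 0 0 0;0 1.2 0 0 0 0 0;0 0.6 0 0 0 0 0;0 0.3 0 0 0 0 0;0 0 0 0 0 0 0;0 0 0 0 0 0 0;0 0 0 0 0 0 0",
)

```text
time: 34.05
tool_pos: [0.4385, -0.0323, 0.0364]
ee_rot: [-0.22, 1.568, -0.176]
wrist_force: [0.2, 0.9, -0.6]
width: 0.0157
```

```bash
python3 look.py w21; python3 - <<'E'
from h import *
go((.437,-.0317,.026),0.044)
im=snapshot('top'); cv2.imwrite('pics/t21.png',cv2.resize(im[150:275,180:330,::-1],None,fx=5,fy=4.8,interpolation=cv2.INTER_CUBIC))
E
```

```text
34.1 [ 0.4384 -0.0323  0.0363] [-0.4  -0.27  0.44] 0.0156 [-0.2  -0.04  1.89  0.    1.29 -0.25]
pos [ 0.4384 -0.0323  0.0363] tool-axes shift cm [ 1.03  0.07 -0.14] rv [-0.0009  0.0028  0.0006] other turn about x 3.141 j6 -0.25
[[0.003, -0.043, 0.999], [-0.0, 0.999, 0.043], [-1.0, -0.001, 0.003]]
```

View pics/w21.png

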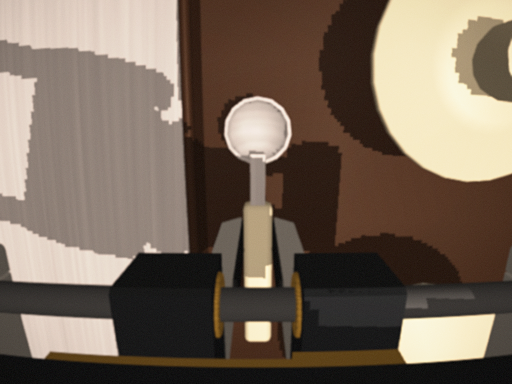

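View pics/t21.png

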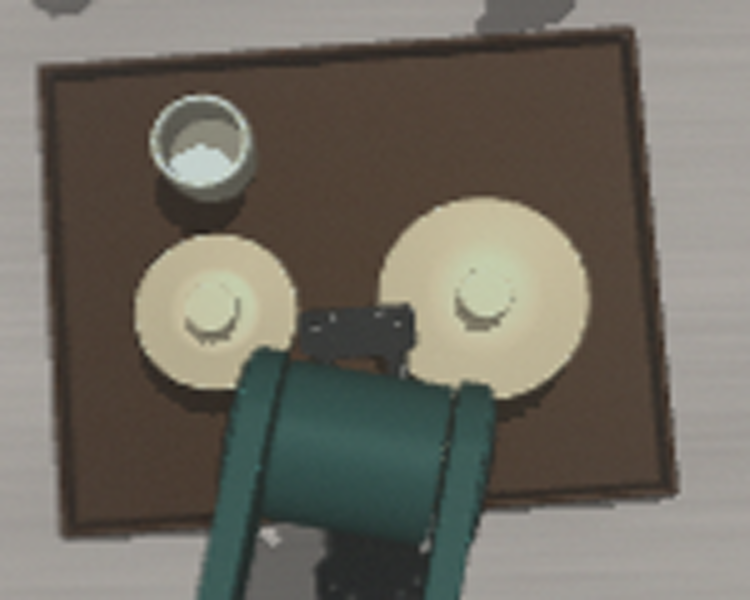

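```bash
python3 - <<'E'
from tray import *
edges('w21',{'front_dark':[((170,y),(205,y)) for y in list(range(4,75,3))+list(range(130,245,3))]})
p=pickle.load(open('w21.p','rb'))
print(onz(p,[(258,129.5)],.0213),onz(p,[(258,203),(257.5,339)],.0273))
E
```

```text
front_dark 63 ang deg -87.32 pt mm 396.7 22.2
[[0.43700983 0.02849503 0.0213    ]] [[ 0.43869293 -0.0099518   0.0273    ]
 [ 0.44221737 -0.09600222  0.0273    ]]
```

Request:
step_arm(
  motion="0 0.3 0.04 -0.1 0 0 0;0 0.2 0 0 0 0 0;0 0.1 0 0 0 0 0;0 0.1 0 0 0 0 0;0 0 0 0 0 0 0;0 0 0 0 0 0 0",
)

```text
time: 34.65
tool_pos: [0.4362, -0.0318, 0.0278]
ee_rot: [2.607, 1.571, 2.65]
wrist_force: [-0.1, 0.0, -0.7]
width: 0.0156
```

Request:
step_arm(
  motion="0 0.1 0 0 0 0 0;0 0.05 0 0 0 0 0;0 0 0 0 0 0 0;0 0 0 0 0 0 0",
)

```text
time: 34.98
tool_pos: [0.4363, -0.0318, 0.0264]
ee_rot: [1.901, 1.571, 1.944]
wrist_force: [0.3, -0.3, -0.3]
width: 0.0156
```

Request:
step_arm(
  motion="0 0.04 0 0 0 0 0;0 0 0 0 0 0 0;0 0 0 0 0 0 0",
)

```text
time: 35.23
tool_pos: [0.4363, -0.0318, 0.0261]
ee_rot: [0.404, 1.571, 0.447]
wrist_force: [-0.1, 0.2, -0.8]
width: 0.0156
```

Request:
step_arm(
  motion="0 0.04 0 0 0 0 0;0 0 0 0 0 0 0;0 0 0 0 0 0 0",
)

```text
time: 35.48
tool_pos: [0.4363, -0.0318, 0.0259]
ee_rot: [0.206, 1.571, 0.249]
wrist_force: [-1.3, 0.4, 1.1]
width: 0.0154
```

Request:
step_arm(
  motion="27 0 0 0 0 0 0;27 0 0 0 0 0 0;27 0 0 0 0 0 0;27 0 0 0 0 0 0;27 0 0 0 0 0 0;27 -0.5 0 0 0 0 0;27 -1.5 0 0 0 0 0;27 -3 0 0 0 0 0;27 -4 0 0 0 0 0;27 -4 0 0 0 0 0;27 -2 0 0 0 0 0;27 0 0 0 0 0 0;27 0 0 0 0 0 0;27 0 0 0 0 0 0",
)

```text
time: 36.65
tool_pos: [0.4356, -0.0317, 0.1746]
ee_rot: [2.862, 1.569, 2.905]
wrist_force: [0.2, 0.7, -0.3]
width: 0.0254
```

```bash
python3 look.py w22
```

```text
36.7 [ 0.4352 -0.0316  0.1739] [ 0.51 -0.42  0.03] 0.0254 [-0.2  -0.15  1.7   0.    1.59 -0.25]
```

View pics/w22.png

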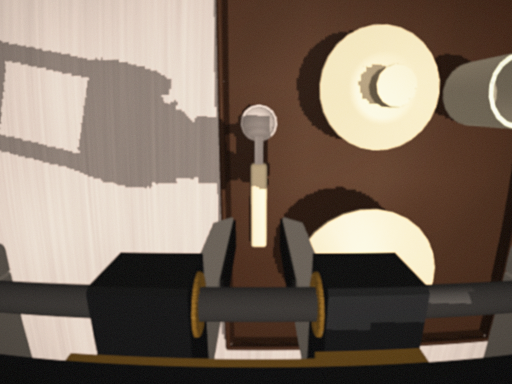

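The spoon lies on the tray parallel to the front edge. I'm backing the arm off for an unobstructed check.

Request:
step_arm(
  motion="27 -3 1 -0.5 0 0 0;27 -3 3 -0.7 0 0 0;27 0 3.5 -1 0 0 0;27 0 3.5 -1 0 0 0;27 0 3.5 -1 0 0 0;27 0 3.5 -1 0 0 0;27 0 3.5 -1 0 0 0;27 0 3.5 -1 0 0 0;27 0 3.5 -1 0 0 0;27 0 3.5 -1 0 0 0;27 0 3.5 -0.5 0 0 0;27 0 3 0 0 0 0;27 0 1.5 0 0 0 0;27 0 0 0 0 0 0;27 0 0 0 0 0 0;27 0 0 0 0 0 0;27 0 0 0 0 0 0",
)

```text
time: 38.12
tool_pos: [0.3228, 0.3613, 0.2345]
ee_rot: [-1.854, 1.57, -1.813]
wrist_force: [0.0, 0.6, 0.2]
width: 0.0253
```

```bash
python3 - <<'E'
from h import *
c=camera_params('top')
im=snapshot('top')[:,:,::-1].copy(); cv2.imwrite('pics/t23.png',im); cv2.imwrite('pics/t23z.png',cv2.resize(im[150:275,180:330],None,fx=5,fy=4.8,interpolation=cv2.INTER_CUBIC))
s=snapshot('side'); cv2.imwrite('pics/s23.png',cv2.resize(s[110:260,150:350,::-1],None,fx=4,fy=4,interpolation=cv2.INTER_CUBIC))
hsv=cv2.cvtColor(im,cv2.COLOR_BGR2HSV).astype(int); H,S,V=hsv.transpose(2,0,1)
# tray edges: gradient scans on bright->dark
m=(V<115)&(S>60)
def ed(lines):
    out=[]
    for a,b in lines:
        a=np.array(a,float);b=np.array(b,float);n=int(np.linalg.norm(b-a)*4);d=(b-a)/n
        for i in range(n):
            q=a+d*i
            if m[int(round(q[1])),int(round(q[0]))]: out.append(q);break
    X=onz(c,out,.017)[:,:2]; v=cv2.fitLine((X*1000).astype(np.float32),cv2.DIST_HUBER,0,.01,.01).ravel()
    return v
L=ed([((178,y),(205,y)) for y in range(170,255)]);Rr=ed([((325,y),(298,y)) for y in range(165,245)])
F=ed([((x,275),(x,248)) for x in range(200,308)]);B=ed([((x,145),(x,172)) for x in range(195,302)])
for n,v in zip('LRFB',(L,Rr,F,B)): print(n,np.degrees(np.arctan2(v[1],v[0])).round(2),v[2:].round(1))
cr=(S>30)&(H>17)&(H<36)&(V>110); roi=np.zeros_like(cr); roi[236:252,215:300]=1
for k in blobs(cr&roi,15): print('handle',cv2.boundingRect(k),[np.round(x,1) for x in cv2.minAreaRect((onz(c,k[:,0],.017)[:,:2]*1000).astype(np.float32))])
cv2.imwrite('pics/t23s.png',cv2.resize(im[225:265,185:325],None,fx=5.5,fy=5.5,interpolation=cv2.INTER_NEAREST))
print(robot.get_obs()['time'],robot.get_obs()['tool_pos'])
E
```

```text
L 2.12 [542.7 171.2]
R 2.52 [ 563.8 -223.4]
F -87.54 [397.6 -32.9]
B -87.35 [717.8 -31.1]
handle (248, 242, 27, 6) [array([436.1, -57.4]), array([14.9, 85. ]), np.float64(2.3)]
38.2167 [0.32289989 0.36155139 0.23497522]
```

View pics/t23z.png

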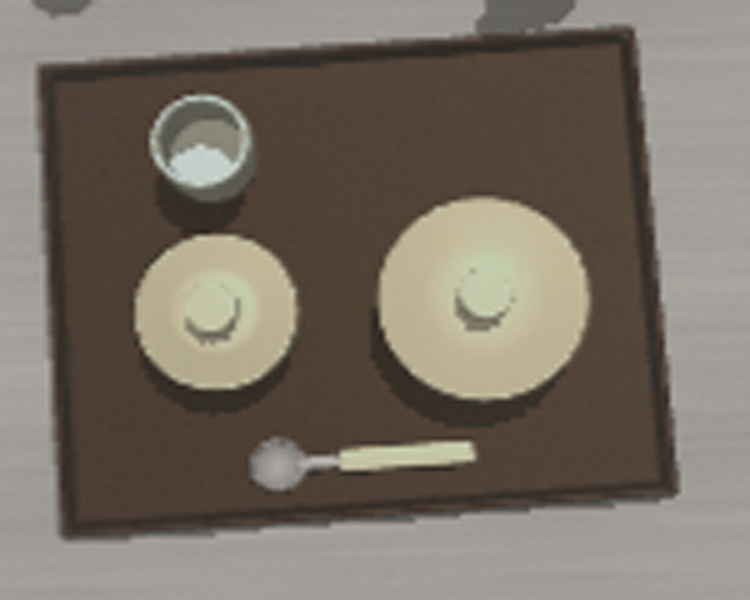

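View pics/s23.png

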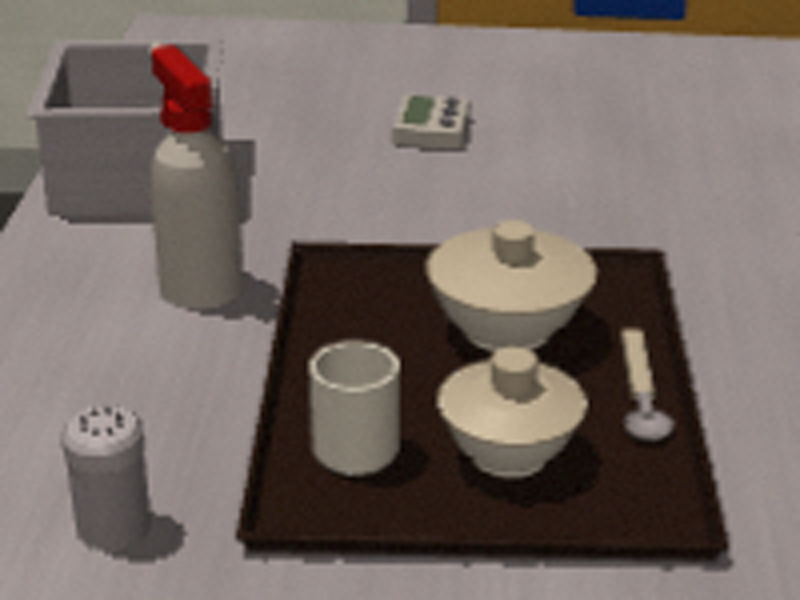

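View pics/t23s.png

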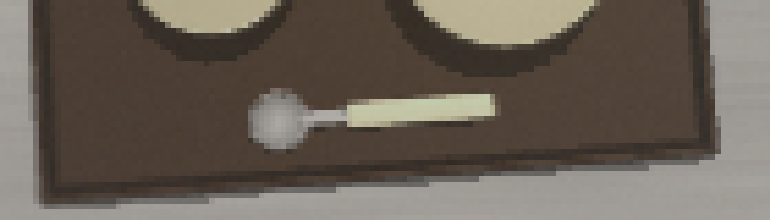

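```bash
python3 -c "
from bench import robot
print(robot.close_job(), robot.get_obs()['time'])"
```

```text
the job is handed in; nothing more can be done
the job is handed in; nothing more can be done
```

The tray is finished and handed in after about 38 s, in the order asked: large lid, small lid, cup, then spoon. The arm was backed off and clear of everything.

**Last checks:**
- **Lids:** Both look level. The heights at contact were within 0.5 mm of the seated values.
- **Cup:** It stands upright behind the small bowl. The line from bowl to cup is at about 2.5°, which matches the tray's turn.
- **Spoon:** It lies flat in front of the bowls with its handle to the right. It is at 2.3°, against about 2.5° for the front edge.
- **Forces:** No reading went above about 6 N. The small lid drew about 2.6 N sideways as it seated. I saw no shift of the bowl, but did not measure it again closely.
- **Bystanders:** The shaker, spray bottle and timer look undisturbed. I did not measure them again.

**Where the checks disagreed:** On centring, the top camera puts the spoon about 2 mm left of the tray's centre line, while the wrist view and the bowl positions put it within 1 mm. The tray's outline also measured about 6 mm larger than stated. I treated both as camera error and did not move the spoon again.

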